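Load cut tubes past the pawls of a feed magazine and set its batch dial

ROBOT

A 6-joint arm with a two-finger parallel gripper is mounted at the origin on a cart in front of the work surface, level with it; the furniture and walls round the work are solid. World frame = base frame: x ahead of the robot, y to its left, z up, the work surface at z = 0. Lengths are in mm, angles in rad, forces in N, time in s.
With the tool pointing down it reaches from about 275 to 1000 mm from the base axis. Payload 8.4 kg.
Tool frame: the origin (TCP) lies at the centre of the arm's flange, where the gripper is bolted on; the fingertips stand 173 mm ahead of it and the grasp point (between the pads) lies 155 mm ahead of it; z points along the fingers, y is the direction in which the jaws open and shut (so a half turn about z gives the same grasp; the last joint's range is limited). The gripper opens to 85 mm and grips with 20 to 120 N. Pads are 22 mm wide; open, the fingers measure 114 mm over their backs; the gripper's body (76 mm by 85 mm) begins 54 mm behind the grasp point. The pads swing forward as they close: fully open they stand 13 mm farther back than shut.
Start: joints at [1.25, 0.353, 1.633, -0, 1.155, -0.002], TCP at [195.891, 593.512, 404.681] pointing down, gripper open.
Joint ranges: [-2.63, 2.63], [-0.92, 2.1], [0.06, 2.66], [-1.3, 4.44], [0, 2.69], [-3.02, 3.02]. Speed limits (rad/s): [2.22, 2.22, 2.79, 3.14, 3.14, 3.14].

INTERFACE

Orientations are given as [roll, pitch, yaw] about the fixed x, y, z axes, in that order (R = Rz(yaw) Ry(pitch) Rx(roll)).
In Python, from rig import sense, grab_frame, camera_model, sign_off gives the robot as it stands. The module is installed in compiled form; this text tells all that it offers.
- The arm moves only by the tool step_arm, never from a script. Its argument "commands" is a list of rows, each a list of 3 entries, a list of its own where there are three numbers: the shift along the tool's x, y, z in mm, then the turn about the tool's z in rad, then the opening, from 0 (shut) to 1 (fully open). A call has 1 to 20 rows; each row shifts and turns the pose as measured when the row begins, along the tool's axes as they then stand; what a row does not reach is not made up. A row lasts 1/8 s, in which the tool goes at most 62.5 mm and 10.7 degrees, less where a joint would pass 70% of its speed; a pose out of reach is approached as far as the arm can. A call with a gripper value outside its range is refused whole. The fingers move at their own pace and stop on an object; "force" is the grip in N (left out, the last holds). Time passes only in rows, so rows that do not move let the fingers close. It gives the time, the measured TCP pose, the force and the opening at its end, in the units of the state.
- sense(): the state, without advancing time (a new reading comes with each control period).
- grab_frame(name): name is "scene" or "top"; returns the picture (480x640x3 uint8, blue, green, red); there is no depth.
- camera_model(name): a dict with "fx", "fy", "cx", "cy" (pixels), "R" (3x3) and "t" (3): a world point X has camera coordinates R X + t. Camera axes: x right, y down, z forward; pixel columns grow to the right and rows downward; lengths in mm; the calibration is good to about 2 mm. A picture is of the moment at which its call begins. camera_model takes no time and is no camera call.
- sign_off(): hands the job in, once; it reports no verdict.
The state is a dict: "clock": time; "qpos": joint angles; "qvel": joint speeds; "joint_efforts": joint torques, N m; "eef_pos": TCP position; "tcp_rot": TCP orientation; "contact_force": force on the tool from outside, world axes, zero at the start; "wrist_torque": the same for the moment, N m; "opening": opening from 0.0 (shut) to 1.0 (fully open).
Only numpy, scipy, OpenCV 4.12 (cv2) and the standard library are available. Lean on these libraries where they do the work, as an engineer would, in place of code of your own. Each camera call takes 0.05 s, during which the arm holds its last target. There are 200 camera calls.

TASK

First turn the batch dial back to its zero stop. Then load every piece of square tube on the bench crosswise into the feed magazine, pushing each along the trough until the sprung pawls click shut behind it, and finally turn the dial up from zero by exactly one click for each tube loaded.

Things in the scene. Friction and masses are not known exactly. Their poses are not given: they have to be found in the camera images.
- tube_a_mid (a point): cut length of rusty steel square tube, 30 x 30 mm in section, 85 mm long, 0.24 kg, lying on a side. This point is its middle (15 mm above what it lies on); its y axis runs along its length. Three or four such tubes are present; this one may be absent
- tube_b_mid (a point): cut length of rusty steel square tube, 30 x 30 mm in section, 85 mm long, 0.24 kg, lying on a side. This point is its middle (15 mm above what it lies on); its y axis runs along its length. Three or four such tubes are present; this one may be absent
- tube_c_mid (a point): cut length of rusty steel square tube, 30 x 30 mm in section, 85 mm long, 0.24 kg, lying on a side. This point is its middle (15 mm above what it lies on); its y axis runs along its length. Three or four such tubes are present; this one may be absent
- tube_d_mid (a point): cut length of rusty steel square tube, 30 x 30 mm in section, 85 mm long, 0.24 kg, lying on a side. This point is its middle (15 mm above what it lies on); its y axis runs along its length. Three or four such tubes are present; this one may be absent
- magazine: steel feed magazine on a dark base plate 270 x 126 x 6 mm, fixed to the bench: an open trough, then two sprung pawls, then a roofed store. The tubes lie in it crosswise (along its y) and are pushed along its +x, 30 mm of store a tube. Origin: on the bench, on the centre line, level with the pawl tips; z up. The floor inside is 6 mm above the bench; all faces are smooth
- trough (a point): where to lay a tube crosswise in the open trough: on its floor and centre line, 64 mm before the pawl tips. The trough spans magazine x -100 to -27 mm and has no end wall at -100; its side walls reach 28 mm above the bench, inner faces 93 mm apart, narrowing to 88 mm from x -53 to -32 mm. Axes as the magazine's
- pawl_gate (a point): floor midway between the pawl tips. Two brass pawls (to 28 mm above the bench) start at x -27 mm and lean in 8 mm at each side; pushing a tube past takes 3 to 12 N. A tube is in once its rear face is past the tips (its middle then rests near x +16 mm). Store roof: from x +24 mm on, 38 to 42 mm above the bench, slot of 20 mm. Fingers pushing from behind need go to x +2 to +10 mm only
- follower (a joint): follower plate inside the store, its brass stud rising through the roof slot to 61 mm above the bench; slides along the magazine's x, 0 to 0.13 m; 0 = store empty, face 3 mm past the pawl tips. A soft spring (3 to 4 N) pushes it and the tubes back against the pawls: with k tubes loaded and left alone it reads about 0.03 k - 0.002 m
- pawl_left (a joint): pawl at the magazine's +y side: 0 = sprung out into the trough (closed behind a tube), grows to 0.2 to 0.3 rad while a tube holds it aside
- pawl_right (a joint): pawl at the magazine's -y side, as the left one
- dial (a joint): batch dial: black bar knob on a grey box. 0 = against its stop, at the longest white mark; grows clockwise seen from above, one click each 0.4 rad (about 0.1 N m over each click), 6 clicks at most; it rests at whole clicks only
- dial_grip (a point): the knob of the dial, on its axis, 58 mm above the bench, 11 mm below the bar's top. The bar is 46 mm long, 14 mm wide, its upright sides 30 mm high (39 to 69 mm above the bench); it is gripped across its width. x runs along the bar and turns with it, the white line on top lies at its -x end; z up
- dial_base: grey box of the dial, 84 x 84 x 30 mm, fixed to the bench; origin at its centre on the bench; z up. At 0 the knob's white line points along the box's -x; white marks stand at every click
- tube_a: the same tube as tube_a_mid; origin on the side it first lay on, 15 mm below its middle
- tube_b: the same tube as tube_b_mid; origin on the side it first lay on, 15 mm below its middle
- tube_c: the same tube as tube_c_mid; origin on the side it first lay on, 15 mm below its middle
- tube_d: the same tube as tube_d_mid; origin on the side it first lay on, 15 mm below its middle

How it is judged:
By the outcome, as a careful person would: the job done as asked, in the order asked, and still so for the second after the job is handed in, with the robot touching nothing.
Of tube_a, tube_b, tube_c, tube_d only 3 to 4 are there at a start; the rules pass over those that are not, and their reading is None.
At some moment in a run one of tube_b, tube_d may be knocked a few centimetres aside while the robot is not near it.
Once in a run the grip may slacken for a moment while it holds something.
It also fails if it takes over 210 s, if anything falls off the work surface, if the arm or the gripper's body presses on something with over 40 N, if the wrist force passes 120 N, or if a joint passes its speed limit or range.

## Working session

There is one attempt and no reset: what is moved stays moved. The work goes in short steps, Python scripts to look and compute and a tool call to move; the robot and the scene stay as the last step left them, time stands still between calls to the robot, and variables do not carry over. Pictures are saved under pics/ and viewed, about 12 in all and at most 16, crops included, and the job is handed in when it is done.

Besides the shell and the picture viewer there is one more tool, called after "Request:" as name([rows], argument=value, ...), one row to a line, values as JSON. step_arm: Moves the arm, as the interface text tells. Its arguments: {"type":"object","properties":{"commands":{"type":"array","items":{"type":"array"}},"force":{"type":"number"}},"required":["commands"]}

```bash
mkdir -p pics; python3 - <<'E'
from rig import *
import cv2
s=sense()
print({k:s[k] for k in('clock','eef_pos','tcp_rot','opening','contact_force')})
for n in('scene','top'):
    cv2.imwrite(f'pics/{n}0.png',grab_frame(n)); m=camera_model(n); print(n,m)
E
```

```text
{'clock': 0.0, 'eef_pos': array([195.82276687, 593.27602902, 403.9564044 ]), 'tcp_rot': array([-3.14019911e+00,  2.55352542e-05,  2.82278656e+00]), 'opening': 1.0043087289866244, 'contact_force': array([ 0.29684558,  0.49197319, -0.21662188])}
scene {'fx': 502.3492714844101, 'fy': 502.3492714844101, 'cx': 315.63396458958323, 'cy': 241.22067291882078, 'R': array([[ 0.63458086, -0.77278032,  0.01084915],
       [-0.49175556, -0.41456281, -0.76571153],
       [ 0.59622446,  0.48057075, -0.64309265]]), 't': array([-455.49959055,  264.58355818,  722.02293538])}
top {'fx': 500.4334794925326, 'fy': 500.4334794925326, 'cx': 319.1622590131736, 'cy': 237.30171552600612, 'R': array([[ 0.02552018, -0.99952747,  0.01713369],
       [-0.99662725, -0.02677583, -0.07757046],
       [ 0.07799257, -0.01509629, -0.99683964]]), 't': array([-174.24151726,  562.99362197,  881.33223402])}
```

View pics/top0.png

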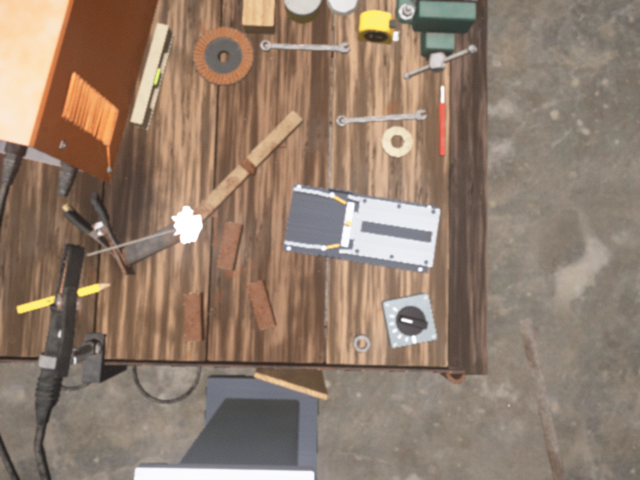

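View pics/scene0.png

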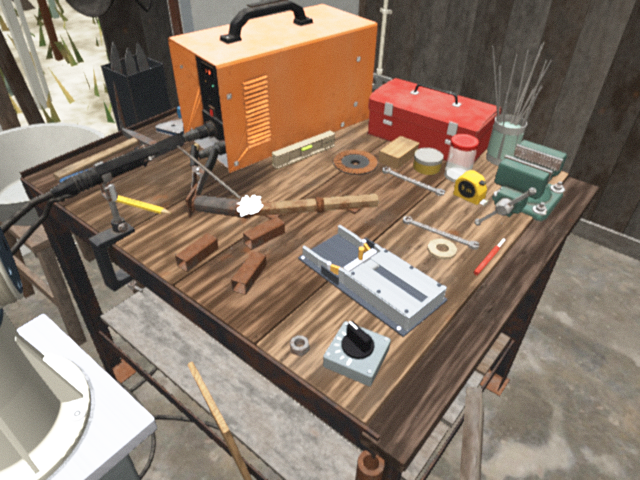

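The top view shows three tubes, at about (194,316), (229,246) and (261,305). The magazine is at (362,228) with its trough to the left, and the dial is at (410,320). Next I'll enlarge these.

```bash
cat > h.py <<'E'
import numpy as np, cv2
from rig import *
def pt(n,u,v,z):
    m=camera_model(n); R=np.array(m['R']);t=np.array(m['t'])
    d=R.T@np.array([(u-m['cx'])/m['fx'],(v-m['cy'])/m['fy'],1]); c=-R.T@t
    return c+d*(z-c[2])/d[2]
def px(n,X):
    m=camera_model(n); p=np.array(m['R'])@np.array(X,float)+m['t']
    return np.array([m['fx']*p[0]/p[2]+m['cx'],m['fy']*p[1]/p[2]+m['cy']])
def crop(im,x,y,w,h,k,f):
    c=cv2.resize(im[y:y+h,x:x+w],None,fx=k,fy=k,interpolation=cv2.INTER_CUBIC)
    for i in range(0,w,10): 
        cv2.line(c,(i*k,0),(i*k,8 if i%50 else 16),(0,255,0),1)
        if i%20==0: cv2.putText(c,str(x+i),(i*k,20),0,.35,(0,255,0),1)
    for i in range(0,h,10):
        cv2.line(c,(0,i*k),(8,i*k),(0,255,0),1)
        if i%20==0: cv2.putText(c,str(y+i),(10,i*k+4),0,.35,(0,255,0),1)
    cv2.imwrite(f,c)
E
python3 - <<'E'
from h import *
im=cv2.imread('pics/top0.png')
crop(im,280,180,165,175,5,'pics/a.png') if 0 else crop(im,282,180,160,175,3,'pics/x.png')
crop(im,280,180,160,120,5,'pics/mag.png')
a=cv2.imread('pics/top0.png')
crop(a,375,285,70,70,8,'pics/d.png'); crop(a,170,210,120,140,4,'pics/t.png')
d=cv2.imread('pics/d.png');t=cv2.imread('pics/t.png')
o=np.zeros((560,1040,3),np.uint8);o[:,:480]=t;o[:,480:]=d
cv2.imwrite('pics/dt.png',o[:, :]) 
o=np.zeros((560,800,3),np.uint8);o[:,:480]=t;crop(a,390,300,40,45,8,'pics/d.png');d=cv2.imread('pics/d.png');o[:360,480:]=d;cv2.imwrite('pics/dt.png',o)
E
```

```text
(no output)
```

View pics/mag.png

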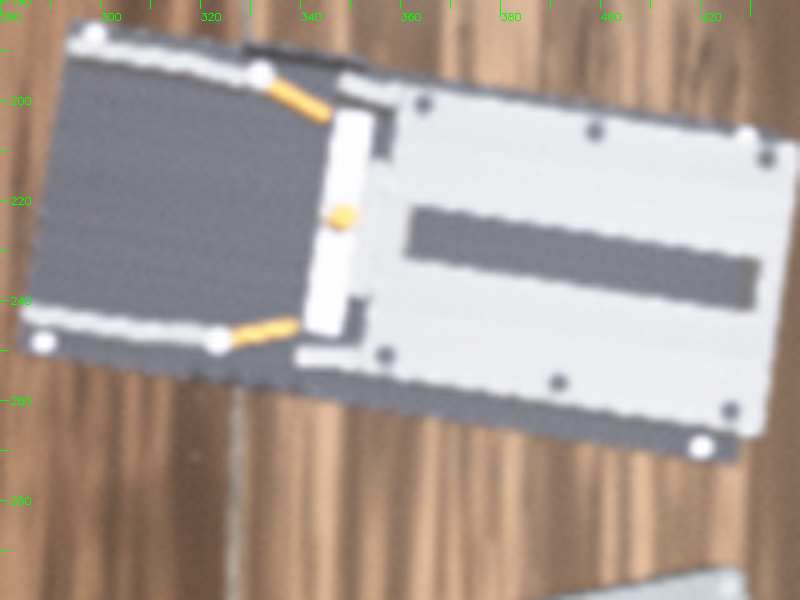

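View pics/dt.png

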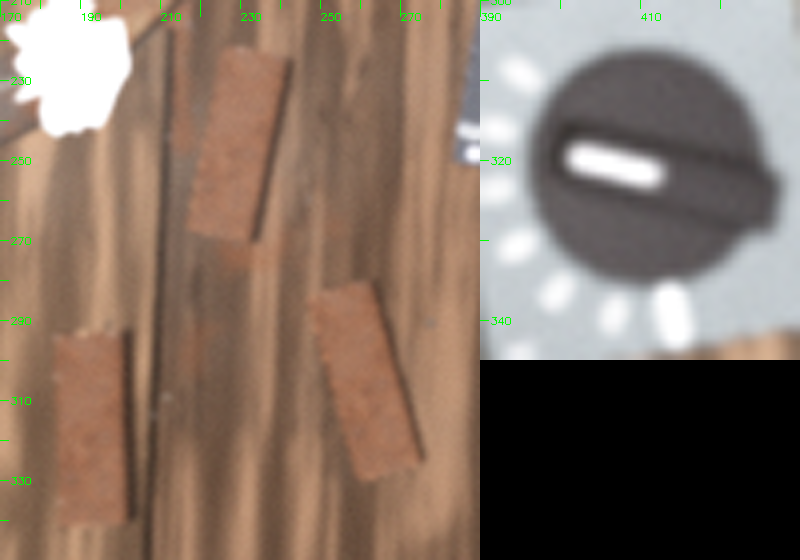

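```bash
python3 - <<'E'
from h import *
T={1:[(54,335),(122,333),(128,522),(62,526)],2:[(227,46),(290,58),(254,241),(187,230)],3:[(310,292),(373,281),(423,462),(366,480)]}
for k,c in T.items():
    P=np.array([pt('top',170+u/4,210+v/4,30)[:2] for u,v in c])
    d=(P[0]+P[1]-P[2]-P[3])/2; w=(P[1]+P[2]-P[0]-P[3])/2
    print('tube',k,P.mean(0).round(1),np.linalg.norm(d).round(1),np.linalg.norm(w).round(1),'axis deg',np.degrees(np.arctan2(d[1],d[0])).round(1))
q=lambda u,v,z:pt('top',280+u/5,180+v/5,z)[:2]
M={'baseLT':(70,25,6),'baseLB':(20,347,6),'baseRB':(738,461,6),'tipT':(330,118,28),'tipB':(297,326,28),'wallT0':(70,50,28),'wallB0':(22,310,28),'roofRT':(797,143,42),'roofRB':(763,436,42),'stud':(343,216,61)}
W={k:q(*v) for k,v in M.items()}
for k,v in W.items(): print(k,v.round(1))
a=W['baseRB']-W['baseLB'];print('yaw',np.degrees(np.arctan2(a[1],a[0])),np.linalg.norm(a))
a=W['baseLT']-W['baseLB'];print('yaw y',np.degrees(np.arctan2(a[1],a[0]))-90,np.linalg.norm(a))
a=W['tipT']-W['tipB'];print('yaw y',np.degrees(np.arctan2(a[1],a[0]))-90,np.linalg.norm(a), (W['tipT']+W['tipB'])/2)
# dial
D=[(672,285,345)]
g=lambda u,v,z:pt('top',390+(u-480)/8,300+v/8,z)[:2]
marks=[(672,315),(613,315),(558,292),(518,245),(497,190),(497,128),(520,72)]
Wm=np.array([g(u,v,30) for u,v in marks]);print(Wm.round(1))
from scipy.optimize import least_squares
B=[pt('top',*c,30)[:2] for c in [(383,299),(427,292),(438,340),(392,348)]]
print('box',np.round(B,1),np.mean(B,0))
r=least_squares(lambda p:np.linalg.norm(Wm[1:]-p[:2],axis=1)-p[2],[*np.mean(B,0),30]).x;print(r)
print('mark ang',np.degrees(np.arctan2(*(Wm-np.mean(B,0)).T[::-1])))
l=[g(570,158,69),g(660,175,69)];print(l);e=l[0]-l[1];print('line ang',np.degrees(np.arctan2(e[1],e[0])))
e0=g(565,145,69);e1=g(775,215,69);print(e0,e1)
print(px('top',[195,593,230]),sense()['clock'])
E
```

```text
tube 1 [419.5  59.9] 83.2 29.4 axis deg 4.7
tube 2 [ 5.472e+02 -3.000e-01] 83.6 29.5 axis deg -9.4
tube 3 [444.5 -61.1] 84.7 27.2 axis deg 18.0
baseLT [ 664.8 -110.5]
baseLB [544.7 -95.7]
baseRB [ 509.7 -360.8]
tipT [ 629.5 -206.4]
tipB [ 553.7 -196.1]
wallT0 [ 651.6 -111.6]
wallB0 [556.9 -97.2]
roofRT [ 623.1 -372.5]
roofRB [ 518.3 -361.2]
stud [ 590.4 -209.4]
yaw -97.51976693570714 267.3816899298819
yaw y -97.03865071072265 121.01709258674128
yaw y -97.7179367942162 76.4097541064193 [ 591.60106301 -201.23256117]
[[ 390.  -332. ]
 [ 389.7 -318.9]
 [ 394.4 -306.6]
 [ 404.5 -297.6]
 [ 416.5 -292.8]
 [ 430.1 -292.6]
 [ 442.6 -297.5]]
box [[ 459.7 -275.8]
 [ 474.1 -354.4]
 [ 389.9 -374.7]
 [ 374.  -293.1]] [ 424.41335579 -324.51894142]
[ 423.41188474 -326.77226465   34.87827245]
mark ang [-167.74091815  170.80277505  149.1695094   126.48480705  104.06707902
   79.93539677   56.11331117]
[array([ 427.05375723, -301.79950285]), array([ 423.93866099, -321.01459597])]
line ang 80.79148609945797
[ 429.76344058 -300.69943421] [ 416.11619931 -345.60398829]
[-257.08213607  491.90788379] 0.1
```

```bash
cat >> h.py <<'E'
from scipy.spatial.transform import Rotation as Ro
MO=np.array([591.7,-202.]); MY=-97.5
def mag(x,y=0):
    a=np.radians(MY); return MO+x*np.array([np.cos(a),np.sin(a)])+y*np.array([-np.sin(a),np.cos(a)])
def st():
    s=sense(); print('t',round(s['clock'],2),'pos',s['eef_pos'].round(1),'rpy',np.degrees(s['tcp_rot']).round(1),'F',s['contact_force'].round(1),'op',round(s['opening'],3),'q6',s['qpos'][5].round(2)); return s
def go(x,y,z,yaw,frm=None):
    "x,y,z = TCP target; yaw deg. prints turn about tool z then shift in tool axes after the turn"
    s=st(); p=s['eef_pos'] if frm is None else np.array(frm)
    t=(np.degrees(s['tcp_rot'][2])-yaw+180)%360-180
    R=Ro.from_euler('xyz',[180,0,yaw],degrees=True)
    d=R.inv().apply(np.array([x,y,z])-p); n=max(1,int(np.ceil(np.linalg.norm(d)/60))); m=max(1,int(np.ceil(abs(t)/10.3)))
    print(f'turn {np.radians(t):.3f} = {m} x {np.radians(t)/m:.4f}; shift {d.round(1)} = {n} x {(d/n).round(2)}')
E
python3 - <<'E'
from h import *
go(423.5,-325,404,80)
E
```

```text
t 0.1 pos [195.8 593.3 404. ] rpy [-179.9    0.   161.7] F [ 0.9 -0.5 -0.5] op 1.0 q6 -0.0
turn 1.427 = 8 x 0.1783; shift [-864.8  383.7    0. ] = 16 x [-54.05  23.98   0.  ]
```

Request:
step_arm([
  [[0,0,0],0.178,1],
  [[0,0,0],0.178,1],
  [[0,0,0],0.178,1],
  [[0,0,0],0.178,1],
  [[0,0,0],0.178,1],
  [[0,0,0],0.178,1],
  [[0,0,0],0.178,1],
  [[0,0,0],0.178,1],
  [[0,0,0],0,1],
], force=40)

```text
clock: 1.23
eef_pos: [195.4, 592.0, 400.0]
tcp_rot: [-3.141, 0.009, 1.354]
contact_force: [-0.0, 0.4, -0.1]
opening: 1.002
```

Request:
step_arm([
  [[-54,24,0],0,1],
  [[-54,24,0],0,1],
  [[-54,24,0],0,1],
  [[-54,24,0],0,1],
  [[-54,24,0],0,1],
  [[-54,24,0],0,1],
  [[-54,24,0],0,1],
  [[-54,24,0],0,1],
  [[-54,24,0],0,1],
  [[-54,24,0],0,1],
  [[-54,24,0],0,1],
  [[-54,24,0],0,1],
  [[-54,24,0],0,1],
  [[-54,24,0],0,1],
  [[-54,24,0],0,1],
  [[-54,24,0],0,1],
  [[0,0,0],0,1],
])

```text
clock: 3.35
eef_pos: [424.4, -355.5, 407.8]
tcp_rot: [3.132, 0.007, 1.442]
contact_force: [-0.6, -0.2, -1.0]
opening: 1.0
```

```bash
python3 - <<'E'
from h import *
go(423.5,-325,213,80)
E
```

```text
t 3.35 pos [ 424.4 -355.5  407.8] rpy [179.4   0.4  82.6] F [-0.6 -0.2 -1. ] op 1.0 q6 -0.57
turn 0.046 = 1 x 0.0455; shift [ 29.9  -6.2 194.8] = 4 x [ 7.47 -1.56 48.71]
```

Request:
step_arm([
  [[30,-6,0],0.046,1],
  [[0,0,0],0,1],
  [[0,0,40],0,1],
  [[0,0,40],0,1],
  [[0,0,25],0,0.6],
  [[0,0,0],0,0.6],
  [[0,0,0],0,0.6],
])

```text
clock: 4.22
eef_pos: [423.3, -324.7, 301.4]
tcp_rot: [3.13, 0.008, 1.418]
contact_force: [-0.1, -0.0, 0.3]
opening: 0.601
```

```bash
python3 - <<'E'
from h import *
go(423.5,-325,213,80)
im=grab_frame('top'); crop(im,370,270,80,90,6,'pics/d1.png')
a=cv2.imread('pics/d1.png'); im=grab_frame('scene'); u,v=px('scene',[423,-325,80]).astype(int); crop(im,u-65,v-75,130,120,5,'pics/d2.png')
E
```

```text
t 4.22 pos [ 423.3 -324.7  301.4] rpy [179.3   0.5  81.3] F [-0.1 -0.   0.3] op 0.601 q6 -0.5
turn 0.022 = 1 x 0.0218; shift [-0.2  0.2 88.4] = 2 x [-0.11  0.12 44.19]
```

View pics/d2.png

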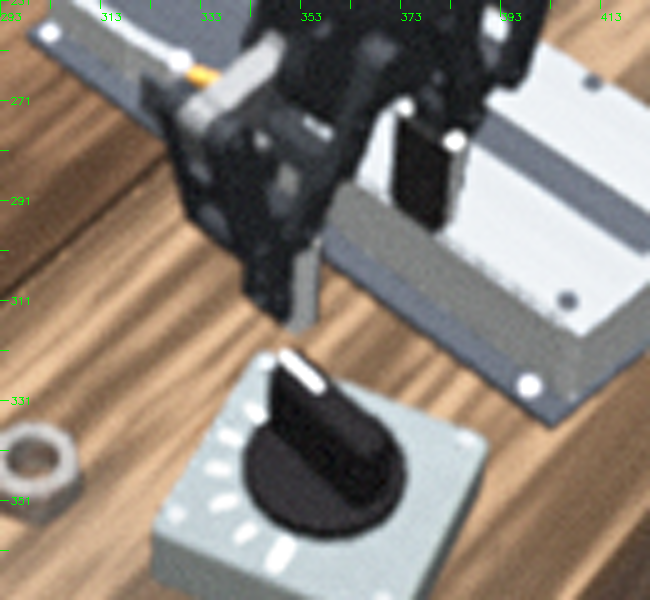

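The scene crop shows the open jaws straddling the black bar. Its white line points at the fifth short mark, which matches the 80° direction I measured. I'll descend and grip.

Request:
step_arm([
  [[0,0,40],0.02,0.6],
  [[0,0,35],0,0.6],
  [[0,0,8],0,0.6],
  [[0,0,0],0,0.6],
  [[0,0,0],0,0.6],
])

```text
clock: 4.95
eef_pos: [427.1, -327.9, 223.6]
tcp_rot: [3.119, 0.014, 1.399]
contact_force: [0.3, 0.0, 0.5]
opening: 0.601
```

```bash
python3 - <<'E'
from h import *
go(423.5,-325,213,80)
E
```

```text
t 4.95 pos [ 427.1 -327.9  223.6] rpy [178.7   0.8  80.1] F [0.3 0.  0.5] op 0.601 q6 -0.48
turn 0.002 = 1 x 0.0023; shift [ 2.2 -4.  10.6] = 1 x [ 2.21 -4.04 10.56]
```

```bash
cat >> h.py <<'E'
def go(x,y,z,yaw):
    "x,y,z = grasp point target (tool +155)"
    s=st(); R=Ro.from_euler('xyz',s['tcp_rot']); g=s['eef_pos']+R.apply([0,0,155])
    t=(np.degrees(s['tcp_rot'][2])-yaw+180)%360-180
    R2=R*Ro.from_euler('z',t,degrees=True); d=R2.inv().apply(np.array([x,y,z])-g)
    n=max(1,int(np.ceil(np.linalg.norm(d)/60))); m=max(1,int(np.ceil(abs(t)/10.3)))
    print('grasp pt',g.round(1),f'turn {np.radians(t):.3f} = {m} x {np.radians(t)/m:.4f}; shift {d.round(1)} = {n} x {(d/n).round(2)}')
E
python3 - <<'E'
from h import *
go(423.5,-325,58,80)
E
```

```text
t 4.95 pos [ 427.1 -327.9  223.6] rpy [178.7   0.8  80.1] F [0.3 0.  0.5] op 0.601 q6 -0.48
grasp pt [ 430.2 -330.6   68.6] turn 0.002 = 1 x 0.0023; shift [ 4.5 -7.9 10.4] = 1 x [ 4.47 -7.85 10.38]
```

Request:
step_arm([
  [[4.5,-8,0],0,0.6],
  [[0,0,0],0,0.6],
  [[0,0,9],0,0.6],
  [[0,0,0],0,0.6],
])

```text
clock: 5.45
eef_pos: [420.1, -322.2, 216.1]
tcp_rot: [3.115, 0.015, 1.399]
contact_force: [0.1, -0.2, -0.3]
opening: 0.604
```

```bash
python3 - <<'E'
from h import *
go(423.5,-325,58,80)
E
```

```text
t 5.45 pos [ 420.1 -322.2  216.1] rpy [178.5   0.9  80.1] F [ 0.1 -0.2 -0.3] op 0.604 q6 -0.48
grasp pt [ 423.7 -325.2   61.1] turn 0.002 = 1 x 0.0024; shift [ 0.3 -0.4  3.1] = 1 x [ 0.25 -0.35  3.13]
```

Request:
step_arm([
  [[0,0,2],0,0],
  [[0,0,0],0,0],
  [[0,0,0],0,0],
  [[0,0,0],0,0],
  [[0,0,0],0,0],
])

```text
clock: 6.08
eef_pos: [420.6, -322.5, 213.8]
tcp_rot: [3.115, 0.015, 1.399]
contact_force: [1.3, -0.7, 0.6]
opening: 0.159
```

Request:
step_arm([
  [[0,0,0],-0.15,0],
  [[0,0,0],-0.15,0],
  [[0,0,0],-0.15,0],
  [[0,0,0],-0.15,0],
  [[0,0,0],0,0],
])

```text
clock: 6.7
eef_pos: [421.4, -322.2, 213.8]
tcp_rot: [3.127, 0.028, 2.015]
contact_force: [0.1, -0.7, 0.5]
opening: 0.157
```

```bash
python3 - <<'E'
from h import *
go(423.5,-325,58,194.5); print(sense()['wrist_torque'])
E
```

```text
t 6.7 pos [ 421.4 -322.2  213.8] rpy [179.2   1.6 115.4] F [ 0.1 -0.7  0.5] op 0.157 q6 -1.1
grasp pt [ 425.3 -325.3   58.9] turn -1.380 = 8 x -0.1725; shift [1.7 0.7 0.9] = 1 x [1.69 0.74 0.87]
[0.02147555 0.32663752 0.01863555]
```

Request:
step_arm([
  [[0,0,0],-0.16,0],
  [[0,0,0],-0.16,0],
  [[0,0,0],-0.16,0],
  [[0,0,0],-0.16,0],
  [[0,0,0],0,0],
])

```text
clock: 7.32
eef_pos: [421.9, -321.6, 213.8]
tcp_rot: [-3.138, 0.032, 2.652]
contact_force: [1.1, -2.1, -0.6]
opening: 0.157
```

Request:
step_arm([
  [[0,0,0],-0.16,0],
  [[0,0,0],-0.16,0],
  [[0,0,0],-0.16,0],
  [[0,0,0],-0.16,0],
  [[0,0,0],0,0],
])

```text
clock: 7.95
eef_pos: [422.1, -320.8, 213.8]
tcp_rot: [-3.122, 0.025, -3.007]
contact_force: [2.3, -1.2, -1.1]
opening: 0.161
```

```bash
python3 - <<'E'
from h import *
go(423.5,-325,58,194.5); print(sense()['wrist_torque'])
E
```

```text
t 7.95 pos [ 422.1 -320.8  213.8] rpy [-178.9    1.4 -172.3] F [ 2.3 -1.2 -1.1] op 0.161 q6 -2.36
grasp pt [ 426.3 -323.2   58.9] turn -0.118 = 1 x -0.1183; shift [ 3.1 -1.   0.8] = 1 x [ 3.13 -0.99  0.84]
[ 0.49232688 -0.04724179  0.07351104]
```

Request:
step_arm([
  [[0,0,0],-0.1,0],
  [[0,0,0],-0.08,0],
  [[0,0,0],-0.05,0],
  [[0,0,0],0,0],
])

```text
clock: 8.45
eef_pos: [422.2, -321.0, 214.0]
tcp_rot: [-3.119, 0.023, -2.811]
contact_force: [1.0, 1.4, -0.9]
opening: 0.158
```

```bash
python3 - <<'E'
from h import *
go(423.5,-325,58,194.5); print(sense()['wrist_torque'])
E
```

```text
t 8.45 pos [ 422.2 -321.   214. ] rpy [-178.7    1.3 -161. ] F [ 1.   1.4 -0.9] op 0.158 q6 -2.56
grasp pt [ 426.7 -323.1   59.1] turn 0.078 = 1 x 0.0778; shift [ 3.6 -1.   1.1] = 1 x [ 3.56 -1.    1.06]
[ 0.38091207 -0.08239661 -1.59878941]
```

Request:
step_arm([
  [[0,0,0],0.05,0],
  [[0,0,0],0,0.6],
  [[0,0,0],0,0.6],
  [[0,0,0],0,0.6],
  [[0,0,-40],0,0.6],
  [[0,0,-60],0,0.6],
  [[0,0,-60],0,0.6],
  [[0,0,0],0,0.6],
])

```text
clock: 9.45
eef_pos: [417.0, -318.7, 377.8]
tcp_rot: [-3.121, 0.021, -2.871]
contact_force: [0.8, 0.3, -0.1]
opening: 0.599
```

```bash
python3 - <<'E'
from h import *
go(444.5,-61.1,150,108)
im=grab_frame('scene'); u,v=px('scene',[423,-325,50]).astype(int); crop(im,u-60,v-50,120,100,5,'pics/d3.png')
E
```

```text
t 9.45 pos [ 417.  -318.7  377.8] rpy [-178.8    1.2 -164.5] F [ 0.8  0.3 -0.1] op 0.599 q6 -2.5
grasp pt [ 421.  -320.9  222.9] turn 1.527 = 9 x 0.1697; shift [241.4 101.1  69.8] = 5 x [48.27 20.23 13.95]
```

View pics/d3.png

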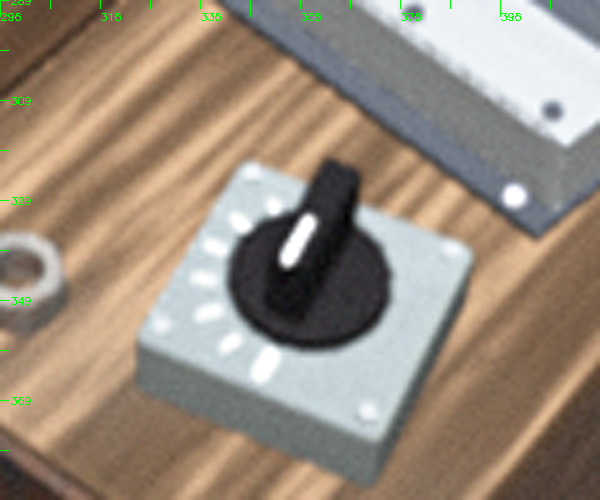

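The crop shows the white line at (297,241) pointing to the longest mark, so the dial is at zero. On to the nearest tube, at (444.5,-61).

```bash
python3 - <<'E'
from h import *
go(444.5,-61.1,120,-162)
E
```

```text
t 9.5 pos [ 416.4 -318.1  375.5] rpy [-179.     1.1 -164.5] F [-1.5  0.2 -0.7] op 0.601 q6 -2.5
grasp pt [ 419.9 -320.   220.5] turn -0.044 = 1 x -0.0436; shift [-101.6  240.5   98. ] = 5 x [-20.32  48.09  19.59]
```

Request:
step_arm([
  [[-20,48,5],-0.044,0.7],
  [[-20,48,10],0,0.7],
  [[-20,48,15],0,0.7],
  [[-20,48,20],0,0.7],
  [[-12,28,20],0,0.7],
  [[0,0,0],0,0.7],
  [[0,0,0],0,0.7],
])

```text
clock: 10.38
eef_pos: [436.1, -74.8, 293.3]
tcp_rot: [-3.128, 0.007, -2.827]
contact_force: [-0.5, 0.3, -0.4]
opening: 0.699
```

```bash
python3 - <<'E'
from h import *
go(444.5,-61.1,60,-162)
E
```

```text
t 10.38 pos [436.1 -74.8 293.3] rpy [-179.2    0.4 -162. ] F [-0.5  0.3 -0.4] op 0.699 q6 -2.05
grasp pt [437.7 -76.4 138.3] turn 0.001 = 1 x 0.0009; shift [-10.7  13.5  78.2] = 2 x [-5.35  6.73 39.1 ]
```

Request:
step_arm([
  [[-11,13.5,30],0,0.7],
  [[0,0,25],0,0.7],
  [[0,0,10],0,0.7],
  [[0,0,0],0,0.7],
  [[0,0,0],0,0.7],
])

```text
clock: 11.0
eef_pos: [444.4, -62.8, 228.3]
tcp_rot: [-3.126, 0.009, -2.832]
contact_force: [0.2, -0.1, 0.4]
opening: 0.703
```

```bash
python3 - <<'E'
from h import *
go(444.5,-61.1,21,-162)
E
```

```text
t 11.0 pos [444.4 -62.8 228.3] rpy [-179.1    0.5 -162.2] F [ 0.2 -0.1  0.4] op 0.703 q6 -2.01
grasp pt [446.5 -64.6  73.3] turn -0.004 = 1 x -0.0041; shift [ 1.3  4.7 52.2] = 1 x [ 1.3   4.71 52.25]
```

Request:
step_arm([
  [[1,4,20],0,0.7],
  [[0,0,20],0,0.7],
  [[0,0,7],0,0.7],
  [[0,0,3],0,0.7],
  [[0,0,0],0,0.7],
])

```text
clock: 11.62
eef_pos: [445.1, -60.9, 181.1]
tcp_rot: [-3.123, 0.016, -2.833]
contact_force: [0.5, -0.0, -0.0]
opening: 0.703
```

```bash
python3 - <<'E'
from h import *
go(444.5,-61.1,21,-162)
E
```

```text
t 11.62 pos [445.1 -60.9 181.1] rpy [-178.9    0.9 -162.3] F [ 0.5 -0.  -0. ] op 0.703 q6 -2.0
grasp pt [448.4 -62.9  26.2] turn -0.005 = 1 x -0.0053; shift [3.3 3.  5.1] = 1 x [3.27 3.02 5.06]
```

Request:
step_arm([
  [[3,3,4],0,0.7],
  [[0,0,0],0,0.2],
  [[0,0,0],0,0.2],
  [[0,0,0],0,0.2],
  [[0,0,0],0,0.2],
  [[0,0,0],0,0.2],
], force=70)

```text
clock: 12.38
eef_pos: [441.5, -58.9, 178.1]
tcp_rot: [-3.122, 0.018, -2.833]
contact_force: [-0.1, -0.0, -1.4]
opening: 0.339
```

```bash
python3 - <<'E'
from h import *
go(444.5,-61.1,21,-162)
print(mag(-64))
E
```

```text
t 12.38 pos [441.5 -58.9 178.1] rpy [-178.9    1.  -162.3] F [-0.1 -0.  -1.4] op 0.339 q6 -1.99
grasp pt [445.  -60.8  23.2] turn -0.005 = 1 x -0.0054; shift [ 0.6 -0.   2.2] = 1 x [ 0.59 -0.04  2.17]
[ 600.0536763  -138.54752887]
```

Request:
step_arm([
  [[0,0,-40],0,0.2],
  [[0,0,-50],0,0.2],
  [[0,0,0],0.147,0.2],
  [[0,0,0],0.147,0.2],
  [[0,0,0],0.147,0.2],
  [[0,0,0],0,0.2],
])

```text
clock: 13.12
eef_pos: [438.9, -57.7, 270.4]
tcp_rot: [-3.132, 0.023, 2.997]
contact_force: [0.0, -0.6, -2.8]
opening: 0.338
```

```bash
python3 - <<'E'
from h import *
go(*mag(-66),110,172.5)
E
```

```text
t 13.12 pos [438.9 -57.7 270.4] rpy [-179.5    1.3  171.7] F [ 0.  -0.6 -2.8] op 0.338 q6 -1.55
grasp pt [442.2 -59.6 115.4] turn -0.013 = 1 x -0.0132; shift [-166.6  -55.5    9.7] = 3 x [-55.54 -18.51   3.24]
```

Request:
step_arm([
  [[-50,-17,0],-0.013,0.2],
  [[-50,-17,0],0,0.2],
  [[-45,-15,0],0,0.2],
  [[-15,-4,0],0,0.2],
  [[0,0,0],0,0.2],
  [[0,0,0],0,0.2],
])

```text
clock: 13.88
eef_pos: [592.6, -132.7, 271.6]
tcp_rot: [-3.132, 0.017, 3.032]
contact_force: [-1.3, -0.2, -2.5]
opening: 0.334
```

```bash
python3 - <<'E'
from h import *
go(*mag(-66),50,172.5)
im=grab_frame('top'); crop(im,270,170,120,110,5,'pics/m1.png')
E
```

```text
t 13.88 pos [ 592.6 -132.7  271.6] rpy [-179.4    1.   173.7] F [-1.3 -0.2 -2.5] op 0.334 q6 -1.68
grasp pt [ 595.  -134.5  116.6] turn 0.021 = 1 x 0.0213; shift [-4.4 -0.7 66.7] = 2 x [-2.21 -0.36 33.34]
```

View pics/m1.png

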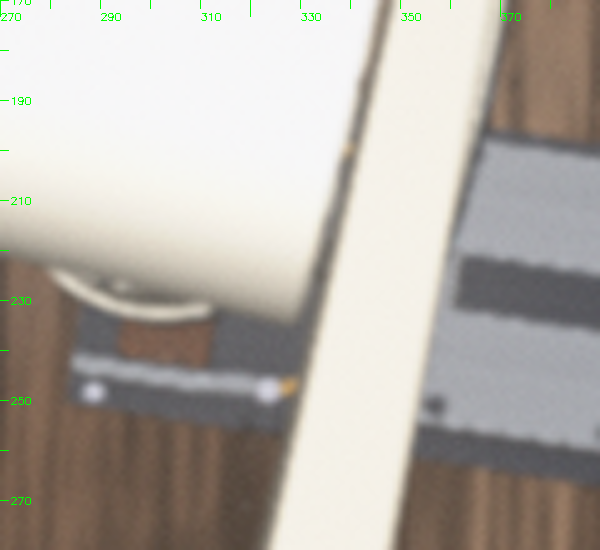

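The top view shows the tube end at (303,242) parallel to the trough wall; the arm hides the rest. I'll lower it and check from the scene camera.

Request:
step_arm([
  [[-4.5,-0.5,15],0.02,0.2],
  [[0,0,25],0,0.2],
  [[0,0,12],0,0.2],
  [[0,0,0],0,0.2],
  [[0,0,0],0,0.2],
])

```text
clock: 14.55
eef_pos: [596.5, -133.2, 217.0]
tcp_rot: [-3.132, 0.016, 3.011]
contact_force: [-0.5, 0.5, -2.5]
opening: 0.341
```

```bash
python3 - <<'E'
from h import *
go(*mag(-66),31,172.5)
im=grab_frame('scene'); u,v=px('scene',[*mag(-60),30]).astype(int); crop(im,u-70,v-70,140,110,5,'pics/m2.png')
E
```

```text
t 14.55 pos [ 596.5 -133.2  217. ] rpy [-179.5    0.9  172.5] F [-0.5  0.5 -2.5] op 0.341 q6 -1.65
grasp pt [ 598.7 -134.9   62. ] turn 0.001 = 1 x 0.0005; shift [-1.3 -1.1 31.1] = 1 x [-1.28 -1.13 31.08]
```

View pics/m2.png

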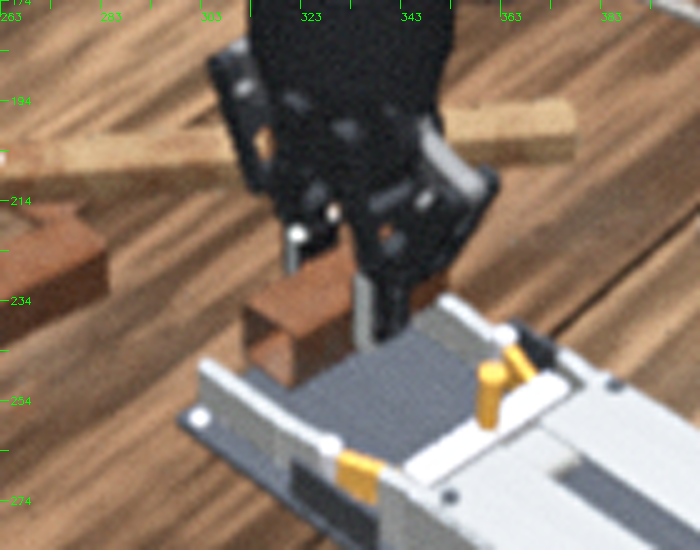

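The tube is square to the trough and about 33 mm above its floor. Next I'll lower and release it.

Request:
step_arm([
  [[-1.3,-1,12],0,0.2],
  [[0,0,10],0,0.2],
  [[0,0,5],0,0.2],
  [[0,0,2],0,0.2],
  [[0,0,0],0,0.2],
])

```text
clock: 15.22
eef_pos: [598.6, -135.0, 187.0]
tcp_rot: [-3.132, 0.017, 3.011]
contact_force: [-0.6, -0.1, -3.0]
opening: 0.336
```

```bash
python3 - <<'E'
from h import *
go(*mag(-66),29.5,172.5)
E
```

```text
t 15.22 pos [ 598.6 -135.   187. ] rpy [-179.5    1.   172.5] F [-0.6 -0.1 -3. ] op 0.336 q6 -1.65
grasp pt [ 601.1 -136.7   32. ] turn 0.000 = 1 x 0.0003; shift [0.8 0.1 2.5] = 1 x [0.85 0.09 2.48]
```

Request:
step_arm([
  [[0,0,2.5],0,0.2],
  [[0,0,0],0,0.55],
  [[0,0,0],0,0.55],
  [[0,0,0],0,0.55],
  [[0,0,-35],0,0.55],
  [[0,0,-40],0,0.55],
  [[0,0,0],0,0.55],
])

```text
clock: 16.1
eef_pos: [598.0, -134.2, 262.4]
tcp_rot: [-3.132, 0.019, 3.011]
contact_force: [0.8, -0.4, 0.7]
opening: 0.55
```

Request:
step_arm([
  [[0,30,0],0,0.3],
  [[0,12,0],0,0.3],
  [[0,0,0],0.175,0.3],
  [[0,0,0],0.175,0.3],
  [[0,0,0],0.175,0.3],
  [[0,0,0],0.175,0.3],
  [[0,0,0],0.175,0.3],
  [[0,0,0],0.175,0.3],
  [[0,0,0],0.175,0.3],
  [[0,0,0],0.175,0.3],
  [[0,0,0],0.17,0.3],
  [[0,0,0],0,0.3],
])

```text
clock: 17.6
eef_pos: [600.3, -92.5, 252.6]
tcp_rot: [3.135, 0.011, 1.395]
contact_force: [-0.3, 0.1, 0.2]
opening: 0.301
```

```bash
python3 - <<'E'
from h import *
go(*mag(-106),60,82.5)
im=grab_frame('scene'); u,v=px('scene',[*mag(-60),30]).astype(int); crop(im,u-70,v-70,140,110,5,'pics/m3.png')
E
```

```text
t 17.6 pos [600.3 -92.5 252.6] rpy [179.6   0.6  79.9] F [-0.3  0.1  0.2] op 0.301 q6 0.03
grasp pt [601.1 -94.4  97.6] turn -0.045 = 1 x -0.0448; shift [-1.5  4.5 37.7] = 1 x [-1.52  4.48 37.66]
```

View pics/m3.png

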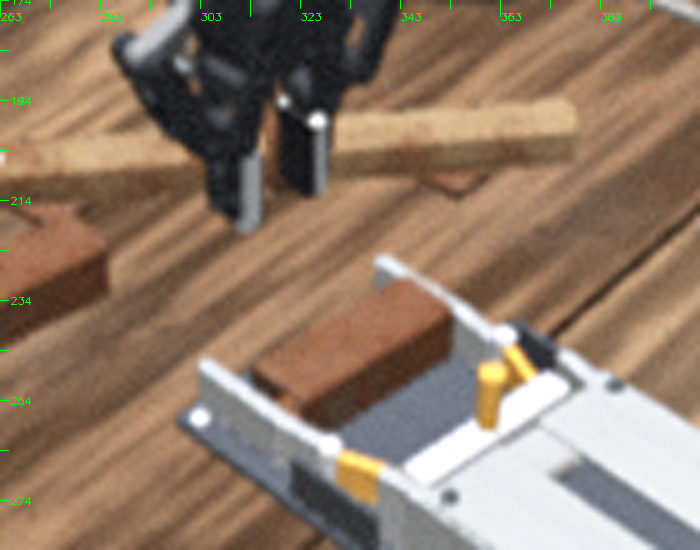

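The tube lies properly in the trough. A reddish tip shows behind the hammer handle at scene (353,211), so I'll check the first pictures there for a hidden fourth tube.

```bash
python3 - <<'E'
from h import *
a=cv2.imread('pics/scene0.png');b=cv2.imread('pics/top0.png')
print(px('top',pt('scene',353,211,0)),pt('scene',353,211,0))
crop(a,290,180,80,50,8,'pics/e1.png');crop(b,210,130,80,60,5,'pics/e2.png')
e1=cv2.imread('pics/e1.png');e2=cv2.imread('pics/e2.png')
o=np.zeros((600,640,3),np.uint8);o[:300,:400]=e2;o[300:600,:]=cv2.resize(e1,(480,300)).copy() if 0 else e1[:300];cv2.imwrite('pics/e.png',o)
E
```

```text
[281.51098395 141.93815983] [747.06837219 -84.4273616    0.        ]
```

View pics/e.png

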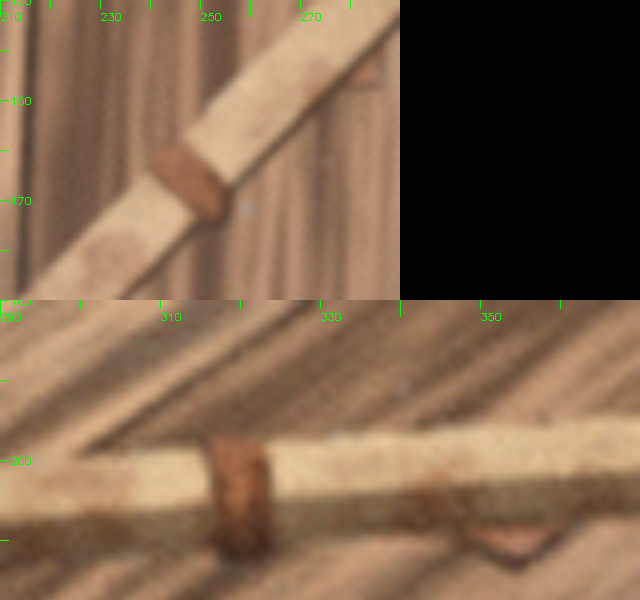

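That tip is a flat chip under the hammer handle and the band is tape, so there are three tubes. Next is the push.

Request:
step_arm([
  [[-1.5,4.5,15],-0.045,0.3],
  [[0,0,25],0,0.3],
  [[0,0,18],0,0.3],
  [[0,0,7],0,0.3],
  [[0,0,0],0,0.3],
  [[0,0,0],0,0.3],
])

```text
clock: 18.4
eef_pos: [605.3, -95.9, 185.6]
tcp_rot: [3.135, 0.012, 1.459]
contact_force: [-0.4, 0.3, -0.1]
opening: 0.3
```

```bash
python3 - <<'E'
from h import *
go(*mag(-106),28,82.5)
E
```

```text
t 18.4 pos [605.3 -95.9 185.6] rpy [179.6   0.7  83.6] F [-0.4  0.3 -0.1] op 0.3 q6 -0.03
grasp pt [606.1 -97.8  30.6] turn 0.019 = 1 x 0.0193; shift [ 0.9 -0.7  2.6] = 1 x [ 0.89 -0.67  2.59]
```

Request:
step_arm([
  [[0,0,1.5],0.019,0.3],
  [[-10,0,0],0,0.3],
  [[-10,0,0],0,0.3],
  [[-10,0,0],0,0.3],
  [[-10,0,0],0,0.3],
  [[-10,0,0],0,0.3],
  [[0,0,0],0,0.3],
])

```text
clock: 19.27
eef_pos: [598.6, -149.6, 186.2]
tcp_rot: [3.132, 0.012, 1.438]
contact_force: [-0.2, -0.1, 0.0]
opening: 0.297
```

```bash
python3 - <<'E'
from h import *
go(*mag(-5),29,82.5)
E
```

```text
t 19.27 pos [ 598.6 -149.6  186.2] rpy [179.5   0.7  82.4] F [-0.2 -0.1  0. ] op 0.297 q6 -0.1
grasp pt [ 599.8 -151.6   31.2] turn -0.002 = 1 x -0.0016; shift [-46.   -1.5   2.8] = 1 x [-46.03  -1.51   2.76]
```

Request:
step_arm([
  [[-8,-1.5,2],0,0.3],
  [[-8,0,0],0,0.3],
  [[-8,0,0],0,0.3],
  [[-6,0,0],0,0.3],
  [[-6,0,0],0,0.3],
  [[0,0,0],0,0.3],
])

```text
clock: 20.02
eef_pos: [592.3, -186.5, 184.3]
tcp_rot: [3.132, 0.01, 1.439]
contact_force: [1.2, 1.0, -1.1]
opening: 0.301
```

```bash
python3 - <<'E'
from h import *
go(*mag(-5),29,82.5)
im=grab_frame('scene'); u,v=px('scene',[*mag(-20),30]).astype(int); crop(im,u-70,v-60,140,110,5,'pics/m4.png')
E
```

```text
t 20.02 pos [ 592.3 -186.5  184.3] rpy [179.5   0.6  82.4] F [ 1.2  1.  -1.1] op 0.301 q6 -0.16
grasp pt [ 593.5 -188.3   29.4] turn -0.001 = 1 x -0.0014; shift [-8.8 -0.   0.5] = 1 x [-8.78 -0.03  0.46]
```

View pics/m4.png

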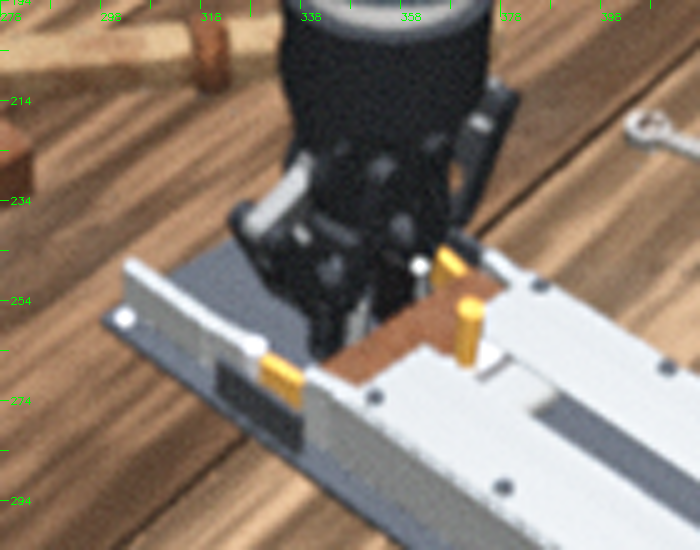

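The tube is between the pawls, which are still held aside. I'll push on about 11 mm.

Request:
step_arm([
  [[-5,0,0],0,0.3],
  [[-5,0,0],0,0.3],
  [[-3,0,0],0,0.3],
  [[0,0,0],0,0.3],
])

```text
clock: 20.58
eef_pos: [590.5, -200.0, 184.4]
tcp_rot: [3.132, 0.01, 1.439]
contact_force: [1.2, 2.6, -1.1]
opening: 0.301
```

```bash
python3 - <<'E'
from h import *
go(*mag(-4),29,82.5)
im=grab_frame('scene'); u,v=px('scene',[*mag(-20),30]).astype(int); crop(im,u-70,v-60,140,110,5,'pics/m5.png')
E
```

```text
t 20.57 pos [ 590.5 -200.   184.4] rpy [179.5   0.6  82.4] F [ 1.2  2.6 -1.1] op 0.301 q6 -0.19
grasp pt [ 591.7 -201.8   29.4] turn -0.001 = 1 x -0.0010; shift [3.8 0.  0.3] = 1 x [3.79 0.02 0.34]
```

Request:
step_arm([
  [[15,0,0],0,0.3],
  [[25,0,0],0,0.3],
  [[25,0,-20],0,0.3],
  [[40,0,-40],0,0.5],
  [[40,0,-40],0,0.7],
  [[0,0,0],0,0.7],
])

```text
clock: 21.38
eef_pos: [608.9, -47.9, 285.5]
tcp_rot: [3.133, 0.012, 1.439]
contact_force: [0.1, 0.2, -0.6]
opening: 0.702
```

```bash
python3 - <<'E'
from h import *
go(419.5,59.9,120,184.7)
im=grab_frame('scene'); u,v=px('scene',[*mag(0),30]).astype(int)
crop(im,u-60,v-45,120,90,5,'pics/f1.png');crop(im,175,200,120,90,3,'pics/f2.png'); 
o=np.zeros((450,600,3),np.uint8);o[:]=cv2.imread('pics/f1.png')
c=cv2.imread('pics/f2.png');w=np.zeros((600,800,3),np.uint8);w[:450,:600]=o;w[:270,600:]=c[:,:200];
cv2.imwrite('pics/f.png',w)
t=grab_frame('top');crop(t,170,200,130,150,4,'pics/t2.png')
E
```

```text
t 21.38 pos [608.9 -47.9 285.5] rpy [179.5   0.7  82.5] F [ 0.1  0.2 -0.6] op 0.702 q6 0.06
grasp pt [610.  -49.9 130.5] turn -1.784 = 10 x -0.1784; shift [180.9 125.2   7.7] = 4 x [45.23 31.3   1.92]
```

View pics/f.png

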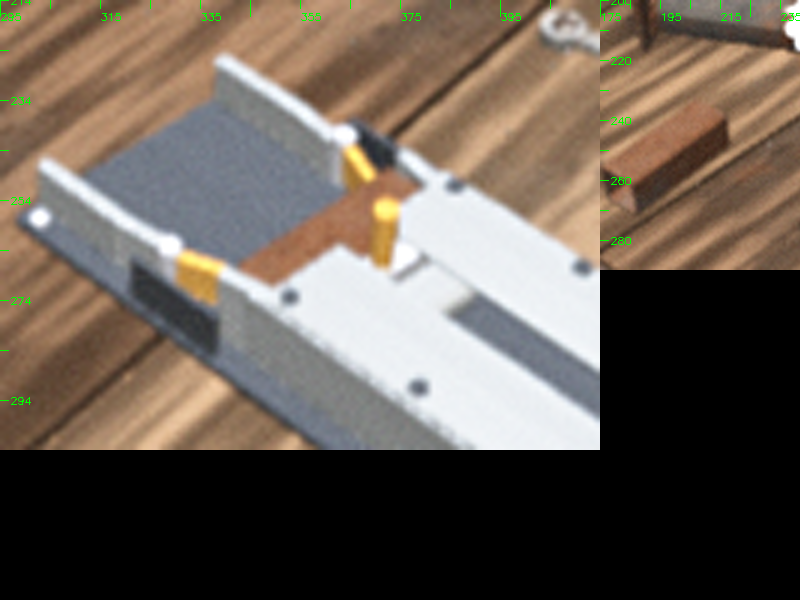

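Tube 1 is loaded and the pawls have closed behind it. I'll check numerically that the next tube hasn't moved.

```bash
cat >> h.py <<'E'
def moved(im,boxes={'t1':(176,284,36,62),'t2':(210,214,36,62)}):
    ref=cv2.imread('pics/top0.png')
    for k,(x,y,w,h) in boxes.items():
        r=cv2.matchTemplate(im,ref[y:y+h,x:x+w],cv2.TM_CCOEFF_NORMED); _,s,_,l=cv2.minMaxLoc(r)
        print(k,'score',round(s,3),'at ref',round(float(r[y,x]),3),'best shift',l[0]-x,l[1]-y)
E
python3 - <<'E'
from h import *
im=grab_frame('top'); cv2.imwrite('pics/top2.png',im); moved(im); go(419.5,59.9,120,4.7)
E
```

```text
t1 score 0.58 at ref 0.229 best shift 53 -106
t2 score 0.477 at ref 0.327 best shift -75 -189
t 21.52 pos [607.1 -50.6 281.5] rpy [179.9   0.7  82.3] F [ 0.3  0.1 -0.3] op 0.698 q6 0.06
grasp pt [607.2 -52.7 126.6] turn 1.355 = 8 x 0.1693; shift [-177.8 -127.6    5. ] = 4 x [-44.45 -31.91   1.25]
```

```bash
python3 - <<'E'
from h import *
a=cv2.imread('pics/scene0.png');im=grab_frame('scene')
for n,(x,y,w,h) in {'t1':(172,228,50,46),'t2':(240,212,48,40)}.items():
    r=cv2.matchTemplate(im,a[y:y+h,x:x+w],cv2.TM_CCOEFF_NORMED);_,s,_,l=cv2.minMaxLoc(r);print(n,s,r[y,x],l[0]-x,l[1]-y)
E
```

```text
t1 0.9921340346336365 0.99213403 0 0
t2 0.9938008785247803 0.9938009 0 0
```

Both remaining tubes are unmoved. Next is tube 1.

Request:
step_arm([
  [[0,0,0],0.17,0.7],
  [[0,0,0],0.17,0.7],
  [[0,0,0],0.17,0.7],
  [[0,0,0],0.17,0.7],
  [[0,0,0],0.17,0.7],
  [[0,0,0],0.17,0.7],
  [[0,0,0],0.17,0.7],
  [[0,0,0],0.165,0.7],
  [[-44,-32,0],0,0.7],
  [[-44,-32,0],0,0.7],
  [[-40,-29,0],0,0.7],
  [[-20,-15,0],0,0.7],
  [[0,0,0],0,0.7],
  [[0,0,0],0,0.7],
])

```text
clock: 23.32
eef_pos: [445.2, 40.7, 263.5]
tcp_rot: [3.127, 0.033, 0.013]
contact_force: [0.6, -0.3, -0.5]
opening: 0.699
```

```bash
python3 - <<'E'
from h import *
go(419.5,59.9,60,4.7)
E
```

```text
t 23.32 pos [445.2  40.7 263.5] rpy [179.2   1.9   0.7] F [ 0.6 -0.3 -0.5] op 0.699 q6 1.66
grasp pt [440.   38.4 108.6] turn -0.069 = 1 x -0.0689; shift [-17.  -23.7  48.9] = 1 x [-17.03 -23.72  48.9 ]
```

Request:
step_arm([
  [[-17,-24,0],-0.069,0.7],
  [[0,0,0],0,0.7],
  [[0,0,30],0,0.7],
  [[0,0,15],0,0.7],
  [[0,0,0],0,0.7],
  [[0,0,0],0,0.7],
])

```text
clock: 24.08
eef_pos: [433.0, 60.1, 217.3]
tcp_rot: [3.129, 0.029, 0.076]
contact_force: [0.7, 0.1, 0.4]
opening: 0.698
```

```bash
python3 - <<'E'
from h import *
go(419.5,59.9,22,4.7)
E
```

```text
t 24.07 pos [433.   60.1 217.3] rpy [179.3   1.7   4.4] F [0.7 0.1 0.4] op 0.698 q6 1.65
grasp pt [428.6  57.8  62.4] turn -0.006 = 1 x -0.0060; shift [-7.7 -3.4 40.6] = 1 x [-7.72 -3.36 40.63]
```

Request:
step_arm([
  [[-8,-3,15],0,0.7],
  [[0,0,12],0,0.7],
  [[0,0,7],0,0.7],
  [[0,0,0],0,0.7],
  [[0,0,0],0,0.7],
])

```text
clock: 24.7
eef_pos: [426.8, 61.5, 184.4]
tcp_rot: [3.129, 0.024, 0.075]
contact_force: [-0.8, 1.0, -0.5]
opening: 0.702
```

```bash
python3 - <<'E'
from h import *
go(419.5,59.9,22,4.7)
E
```

```text
t 24.7 pos [426.8  61.5 184.4] rpy [179.3   1.4   4.3] F [-0.8  1.  -0.5] op 0.702 q6 1.66
grasp pt [423.2  59.2  29.5] turn -0.007 = 1 x -0.0073; shift [-3.4 -1.1  7.6] = 1 x [-3.43 -1.06  7.55]
```

Request:
step_arm([
  [[-4,-1,3],0,0.7],
  [[0,0,4],0,0.7],
  [[0,0,0],0,0.2],
  [[0,0,0],0,0.2],
  [[0,0,0],0,0.2],
  [[0,0,0],0,0.2],
  [[0,0,0],0,0.2],
], force=70)

```text
clock: 25.58
eef_pos: [422.5, 62.3, 177.9]
tcp_rot: [3.129, 0.023, 0.075]
contact_force: [-0.6, 0.4, 0.0]
opening: 0.338
```

```bash
python3 - <<'E'
from h import *
go(419.5,59.9,22,-7.5)
E
```

```text
t 25.57 pos [422.5  62.3 177.9] rpy [179.3   1.3   4.3] F [-0.6  0.4  0. ] op 0.338 q6 1.66
grasp pt [419.1  60.   23. ] turn 0.206 = 2 x 0.1028; shift [0.5 0.1 1. ] = 1 x [0.45 0.06 0.97]
```

Request:
step_arm([
  [[0,0,-40],0,0.2],
  [[0,0,-50],0,0.2],
  [[0,0,0],0.103,0.2],
  [[0,0,0],0.103,0.2],
  [[0,0,0],0,0.2],
])

```text
clock: 26.2
eef_pos: [424.0, 63.4, 270.0]
tcp_rot: [3.124, 0.022, -0.136]
contact_force: [0.8, 0.2, -3.4]
opening: 0.338
```

```bash
python3 - <<'E'
from h import *
go(*mag(-66),110,-7.5)
E
```

```text
t 26.2 pos [424.   63.4 270. ] rpy [179.    1.3  -7.8] F [ 0.8  0.2 -3.4] op 0.338 q6 1.87
grasp pt [420.3  61.1 115. ] turn -0.005 = 1 x -0.0052; shift [204.4 172.5   3.6] = 5 x [40.88 34.49  0.71]
```

Request:
step_arm([
  [[41,35,0],0,0.2],
  [[41,35,0],0,0.2],
  [[41,35,0],0,0.2],
  [[40,32,0],0,0.2],
  [[20,16,0],0,0.2],
  [[0,0,0],0,0.2],
  [[0,0,0],0,0.2],
])

```text
clock: 27.08
eef_pos: [588.1, -117.2, 264.1]
tcp_rot: [3.125, 0.03, -0.117]
contact_force: [-0.0, 0.4, -1.7]
opening: 0.336
```

```bash
python3 - <<'E'
from h import *
go(*mag(-66),60,-7.5)
E
```

```text
t 27.07 pos [ 588.1 -117.2  264.1] rpy [179.    1.7  -6.7] F [-0.   0.4 -1.7] op 0.336 q6 1.51
grasp pt [ 583.3 -119.3  109.1] turn 0.014 = 1 x 0.0139; shift [20.6 14.  48.8] = 1 x [20.6  14.02 48.81]
```

Request:
step_arm([
  [[20,14,0],0.014,0.2],
  [[0,0,0],0,0.2],
  [[0,0,25],0,0.2],
  [[0,0,20],0,0.2],
  [[0,0,0],0,0.2],
  [[0,0,0],0,0.2],
])

```text
clock: 27.82
eef_pos: [601.2, -129.6, 216.9]
tcp_rot: [3.125, 0.035, -0.124]
contact_force: [-0.1, 0.1, -2.8]
opening: 0.333
```

```bash
python3 - <<'E'
from h import *
go(*mag(-66),30,-7.5)
E
```

```text
t 27.82 pos [ 601.2 -129.6  216.9] rpy [179.1   2.   -7.1] F [-0.1  0.1 -2.8] op 0.333 q6 1.5
grasp pt [ 595.5 -131.4   62. ] turn 0.007 = 1 x 0.0070; shift [ 6.5  3.9 31.9] = 1 x [ 6.54  3.94 31.91]
```

Request:
step_arm([
  [[6.5,4,4],0.007,0.2],
  [[0,0,0],0,0.2],
  [[0,0,12],0,0.2],
  [[0,0,7],0,0.2],
  [[0,0,0],0,0.2],
  [[0,0,0],0,0.2],
])

```text
clock: 28.58
eef_pos: [607.3, -135.2, 193.4]
tcp_rot: [3.125, 0.033, -0.131]
contact_force: [0.8, -0.4, -2.3]
opening: 0.334
```

```bash
python3 - <<'E'
from h import *
go(*mag(-66),29.5,-7.5)
E
```

```text
t 28.57 pos [ 607.3 -135.2  193.4] rpy [179.1   1.9  -7.5] F [ 0.8 -0.4 -2.3] op 0.334 q6 1.5
grasp pt [ 601.9 -137.    38.5] turn -0.000 = 1 x -0.0005; shift [-1.3 -0.4  9.1] = 1 x [-1.29 -0.41  9.07]
```

Request:
step_arm([
  [[-1,0,4],0,0.2],
  [[0,0,4],0,0.2],
  [[0,0,1],0,0.2],
  [[0,0,0],0,0.2],
])

```text
clock: 29.08
eef_pos: [606.0, -135.1, 184.3]
tcp_rot: [3.125, 0.032, -0.131]
contact_force: [0.4, -0.5, -1.3]
opening: 0.335
```

```bash
python3 - <<'E'
from h import *
go(*mag(-66),29.5,-7.5)
E
```

```text
t 29.07 pos [ 606.  -135.1  184.3] rpy [179.    1.9  -7.5] F [ 0.4 -0.5 -1.3] op 0.335 q6 1.51
grasp pt [ 600.7 -137.    29.4] turn -0.000 = 1 x -0.0004; shift [-0.5 -0.4 -0.1] = 1 x [-0.47 -0.41 -0.06]
```

Request:
step_arm([
  [[0,0,0],0,0.55],
  [[0,0,0],0,0.55],
  [[0,0,0],0,0.55],
  [[0,0,-35],0,0.55],
  [[0,0,-40],0,0.55],
  [[0,0,0],0,0.55],
  [[0,-30,0],0,0.3],
  [[0,-12,0],0,0.3],
  [[0,0,0],0,0.3],
])

```text
clock: 30.2
eef_pos: [614.1, -92.1, 259.8]
tcp_rot: [3.124, 0.033, -0.131]
contact_force: [0.2, -0.7, -0.0]
opening: 0.302
```

Request:
step_arm([
  [[0,0,0],-0.175,0.3],
  [[0,0,0],-0.175,0.3],
  [[0,0,0],-0.175,0.3],
  [[0,0,0],-0.175,0.3],
  [[0,0,0],-0.175,0.3],
  [[0,0,0],-0.175,0.3],
  [[0,0,0],-0.175,0.3],
  [[0,0,0],-0.175,0.3],
  [[0,0,0],-0.16,0.3],
  [[0,0,0],0,0.3],
])

```text
clock: 31.45
eef_pos: [611.2, -99.2, 253.3]
tcp_rot: [-3.098, 0.018, 1.478]
contact_force: [0.5, 0.1, -0.7]
opening: 0.3
```

```bash
python3 - <<'E'
from h import *
go(*mag(-106),60,82.5)
im=grab_frame('scene'); cv2.imwrite('pics/scene3.png',im); ref=cv2.imread('pics/m3.png')
u,v=px('scene',[*mag(-60),30]).astype(int); crop(im,u-70,v-70,140,110,5,'pics/m6.png')
E
```

```text
t 31.45 pos [611.2 -99.2 253.3] rpy [-177.5    1.    84.7] F [ 0.5  0.1 -0.7] op 0.3 q6 -0.05
grasp pt [ 604.2 -101.3   98.5] turn 0.038 = 1 x 0.0383; shift [ 5.3  2.3 38.3] = 1 x [ 5.34  2.33 38.33]
```

View pics/m6.png

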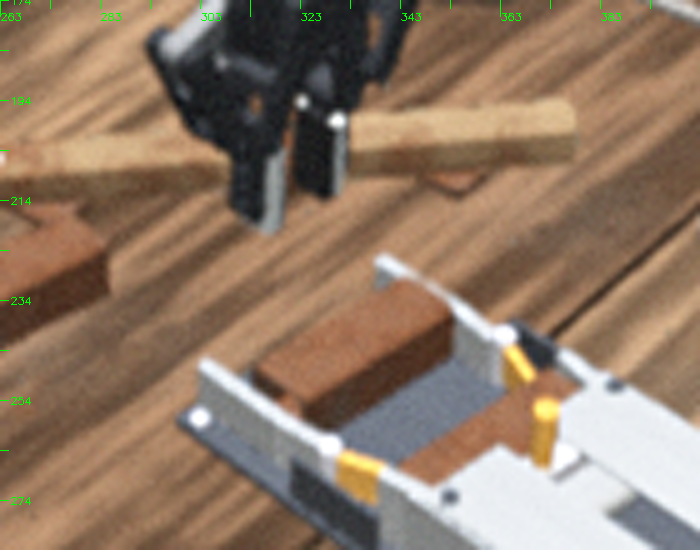

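The second tube lies squarely in the trough. Same push as before.

Request:
step_arm([
  [[6,2.3,10],0.038,0.3],
  [[0,0,25],0,0.3],
  [[0,0,18],0,0.3],
  [[0,0,10],0,0.3],
  [[0,0,5],0,0.3],
  [[0,0,0],0,0.3],
])

```text
clock: 32.25
eef_pos: [611.2, -95.7, 182.8]
tcp_rot: [-3.1, 0.021, 1.422]
contact_force: [-0.1, -0.3, -0.3]
opening: 0.298
```

```bash
python3 - <<'E'
from h import *
go(*mag(-106),29,82.5)
E
```

```text
t 32.25 pos [611.2 -95.7 182.8] rpy [-177.6    1.2   81.5] F [-0.1 -0.3 -0.3] op 0.298 q6 0.02
grasp pt [604.3 -98.   28. ] turn -0.018 = 1 x -0.0177; shift [ 1.2  1.  -1.1] = 1 x [ 1.18  1.03 -1.08]
```

Request:
step_arm([
  [[-10,1,-1],-0.018,0.3],
  [[-10,0,0],0,0.3],
  [[-10,0,0],0,0.3],
  [[-10,0,0],0,0.3],
  [[-10,0,0],0,0.3],
  [[0,0,0],0,0.3],
])

```text
clock: 33.0
eef_pos: [606.0, -149.4, 186.8]
tcp_rot: [-3.103, 0.02, 1.44]
contact_force: [-0.1, -0.1, -0.6]
opening: 0.3
```

```bash
python3 - <<'E'
from h import *
go(*mag(-1),29,82.5)
E
```

```text
t 33.0 pos [ 606.  -149.4  186.8] rpy [-177.8    1.1   82.5] F [-0.1 -0.1 -0.6] op 0.3 q6 -0.08
grasp pt [ 599.7 -151.6   31.9] turn 0.000 = 1 x 0.0002; shift [-49.9  -1.2   3.9] = 1 x [-49.93  -1.16   3.94]
```

Request:
step_arm([
  [[-8,-1,3],0,0.3],
  [[-8,0,0],0,0.3],
  [[-8,0,0],0,0.3],
  [[-6,0,0],0,0.3],
  [[-6,0,0],0,0.3],
  [[-6,0,0],0,0.3],
  [[0,0,0],0,0.3],
])

```text
clock: 33.88
eef_pos: [599.7, -190.4, 184.0]
tcp_rot: [-3.103, 0.015, 1.44]
contact_force: [-0.1, 1.0, 0.9]
opening: 0.301
```

```bash
python3 - <<'E'
from h import *
go(*mag(0),29,82.5)
E
```

```text
t 33.88 pos [ 599.7 -190.4  184. ] rpy [-177.8    0.9   82.5] F [-0.1  1.   0.9] op 0.301 q6 -0.15
grasp pt [ 593.5 -191.9   29.1] turn 0.000 = 1 x 0.0003; shift [-10.2  -0.5   0.3] = 1 x [-10.21  -0.45   0.25]
```

Request:
step_arm([
  [[-5,0,0],0,0.3],
  [[-5,0,0],0,0.3],
  [[-1,0,0],0,0.3],
  [[0,0,0],0,0.3],
])

```text
clock: 34.38
eef_pos: [598.4, -200.3, 183.9]
tcp_rot: [-3.103, 0.014, 1.44]
contact_force: [0.8, 2.4, 1.6]
opening: 0.298
```

```bash
python3 - <<'E'
from h import *
go(*mag(0),29,82.5)
E
```

```text
t 34.38 pos [ 598.4 -200.3  183.9] rpy [-177.8    0.8   82.5] F [0.8 2.4 1.6] op 0.298 q6 -0.17
grasp pt [ 592.2 -201.7   29.1] turn 0.001 = 1 x 0.0005; shift [-0.4 -0.5  0.1] = 1 x [-0.41 -0.46  0.09]
```

Request:
step_arm([
  [[15,0,0],0,0.3],
  [[25,0,0],0,0.3],
  [[25,0,-20],0,0.3],
  [[40,0,-40],0,0.5],
  [[40,0,-40],0,0.7],
  [[0,0,0],0,0.7],
])

```text
clock: 35.12
eef_pos: [620.8, -48.5, 282.6]
tcp_rot: [-3.1, 0.016, 1.441]
contact_force: [-0.1, -0.6, -0.2]
opening: 0.697
```

```bash
cat >> h.py <<'E'
def chk():
    im=grab_frame('scene'); a=cv2.imread('pics/scene3.png'); b=cv2.imread('pics/scene0.png')
    for n,(ref,x,y,w,h) in {'pawlU':(a,360,240,12,14),'pawlL':(a,328,262,14,16),'tube2':(b,240,212,48,40)}.items():
        r=cv2.matchTemplate(im,ref[y:y+h,x:x+w],cv2.TM_CCOEFF_NORMED);print(n,'score in place',r[y,x].round(3),'best',cv2.minMaxLoc(r)[1:4:2])
    for k in range(5):  # predicted stud top for k tubes
        u,v=px('scene',[*mag(8+max(0,30*k-2)),57]).astype(int); print(k,(u,v),im[v-1:v+2,u-1:u+2].reshape(-1,3).mean(0).astype(int))
    return im
E
python3 - <<'E'
from h import *
im=chk(); cv2.imwrite('pics/scene4.png',im); go(547.2,-0.3,100,170.6); go(547.2,-0.3,100,-9.4)
E
```

```text
pawlU score in place 0.996 best (0.9958491325378418, (360, 240))
pawlL score in place 0.998 best (0.9975212216377258, (328, 262))
tube2 score in place 0.994 best (0.9939292669296265, (240, 212))
0 (np.int64(359), np.int64(250)) [140 130 123]
1 (np.int64(370), np.int64(258)) [134 150 180]
2 (np.int64(383), np.int64(266)) [ 86 167 211]
3 (np.int64(396), np.int64(274)) [239 235 231]
4 (np.int64(409), np.int64(283)) [228 223 218]
t 35.17 pos [619.8 -49.7 280.8] rpy [-177.4    0.9   82.5] F [-0.3 -0.2  0.3] op 0.697 q6 0.06
grasp pt [612.6 -51.2 125.9] turn -1.537 = 9 x -0.1708; shift [71.7 40.  28.4] = 2 x [35.83 20.01 14.22]
t 35.17 pos [619.8 -49.7 280.8] rpy [-177.4    0.9   82.5] F [-0.3 -0.2  0.3] op 0.697 q6 0.06
grasp pt [612.6 -51.2 125.9] turn 1.604 = 9 x 0.1783; shift [-71.7 -40.   28.4] = 2 x [-35.83 -20.01  14.22]
```

Two tubes are in, with the pawls closed and the stud at its two-tube position. Tube 2 is still unmoved, so it's next.

Request:
step_arm([
  [[0,0,0],-0.17,0.7],
  [[0,0,0],-0.17,0.7],
  [[0,0,0],-0.17,0.7],
  [[0,0,0],-0.17,0.7],
  [[0,0,0],-0.17,0.7],
  [[0,0,0],-0.17,0.7],
  [[0,0,0],-0.17,0.7],
  [[0,0,0],-0.17,0.7],
  [[0,0,0],-0.17,0.7],
  [[0,0,0],0,0.7],
  [[35,20,10],0,0.7],
  [[35,18,10],0,0.7],
  [[0,0,0],0,0.7],
  [[0,0,0],0,0.7],
])

```text
clock: 36.92
eef_pos: [542.2, -11.7, 244.4]
tcp_rot: [-3.116, -0.075, 2.994]
contact_force: [0.2, 0.6, -0.6]
opening: 0.697
```

```bash
python3 - <<'E'
from h import *
go(547.2,-0.3,60,170.6)
E
```

```text
t 36.92 pos [542.2 -11.7 244.4] rpy [-178.5   -4.3  171.5] F [ 0.2  0.6 -0.6] op 0.697 q6 -1.43
grasp pt [530.1 -13.9  89.9] turn 0.016 = 1 x 0.0165; shift [-16.8  17.   28.2] = 1 x [-16.82  17.02  28.24]
```

Request:
step_arm([
  [[-17,17,0],0.016,0.7],
  [[0,0,0],0,0.7],
  [[0,0,12],0,0.7],
  [[0,0,12],0,0.7],
  [[0,0,0],0,0.7],
])

```text
clock: 37.55
eef_pos: [560.3, -0.4, 216.3]
tcp_rot: [-3.114, -0.075, 2.971]
contact_force: [0.7, 0.4, -0.0]
opening: 0.696
```

```bash
python3 - <<'E'
from h import *
go(547.2,-0.3,22,170.6)
E
```

```text
t 37.55 pos [ 5.603e+02 -4.000e-01  2.163e+02] rpy [-178.4   -4.3  170.2] F [ 0.7  0.4 -0. ] op 0.696 q6 -1.39
grasp pt [548.1  -2.7  61.8] turn -0.006 = 1 x -0.0063; shift [-1.7  3.3 39.7] = 1 x [-1.68  3.28 39.72]
```

Request:
step_arm([
  [[-1.7,3.3,14],0,0.7],
  [[0,0,12],0,0.7],
  [[0,0,7],0,0.7],
  [[0,0,0],0,0.7],
  [[0,0,0],0,0.7],
])

```text
clock: 38.17
eef_pos: [559.6, 2.2, 180.5]
tcp_rot: [-3.113, -0.076, 2.971]
contact_force: [-0.0, -0.6, -0.3]
opening: 0.7
```

```bash
python3 - <<'E'
from h import *
go(547.2,-0.3,22.5,170.6)
im=grab_frame('scene'); crop(im,215,170,110,95,6,'pics/g.png')
E
```

```text
t 38.17 pos [559.6   2.2 180.5] rpy [-178.4   -4.4  170.2] F [-0.  -0.6 -0.3] op 0.7 q6 -1.38
grasp pt [ 5.473e+02 -2.000e-01  2.600e+01] turn -0.006 = 1 x -0.0064; shift [-0.2 -0.1  3.5] = 1 x [-0.2  -0.06  3.47]
```

View pics/g.png

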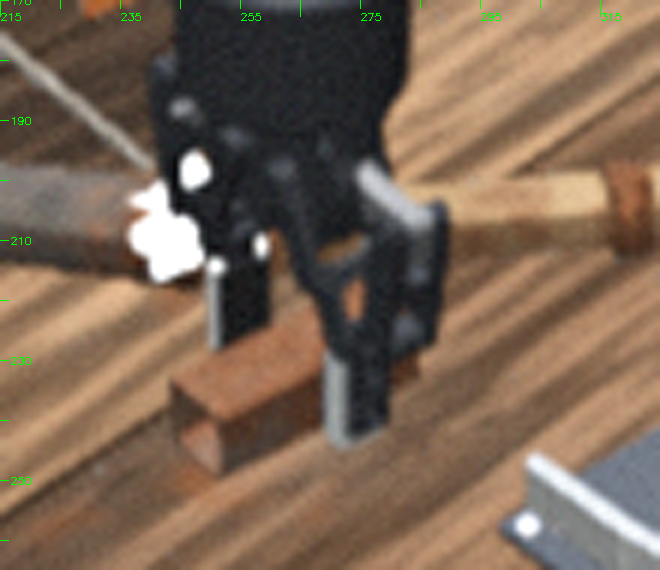

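The jaws straddle tube 2 at its middle, with fingertips at about (240,227) and (275,243). I'll grip it.

Request:
step_arm([
  [[0,0,3],0,0.7],
  [[0,0,0],0,0.2],
  [[0,0,0],0,0.2],
  [[0,0,0],0,0.2],
  [[0,0,0],0,0.2],
  [[0,0,0],0,0.2],
], force=70)

```text
clock: 38.98
eef_pos: [559.8, 2.2, 178.6]
tcp_rot: [-3.114, -0.074, 2.971]
contact_force: [0.3, 0.0, 0.1]
opening: 0.336
```

```bash
python3 - <<'E'
from h import *
go(547.2,-0.3,22.5,170.6)
E
```

```text
t 38.98 pos [559.8   2.2 178.6] rpy [-178.4   -4.3  170.2] F [0.3 0.  0.1] op 0.336 q6 -1.38
grasp pt [ 5.478e+02 -1.000e-01  2.410e+01] turn -0.007 = 1 x -0.0066; shift [ 0.4 -0.3  1.6] = 1 x [ 0.42 -0.27  1.6 ]
```

Request:
step_arm([
  [[0,0,-35],0,0.2],
  [[0,0,-45],0,0.2],
  [[0,0,0],-0.035,0.2],
  [[0,0,0],0,0.2],
])

```text
clock: 39.48
eef_pos: [565.1, 3.2, 258.2]
tcp_rot: [-3.116, -0.079, 3.008]
contact_force: [-0.2, 0.7, -2.3]
opening: 0.335
```

```bash
python3 - <<'E'
from h import *
go(*mag(-66),100,172.5)
E
```

```text
t 39.48 pos [565.1   3.2 258.2] rpy [-178.5   -4.5  172.3] F [-0.2  0.7 -2.3] op 0.335 q6 -1.42
grasp pt [552.4   0.9 103.7] turn -0.003 = 1 x -0.0031; shift [ -65.6 -130.1    1.8] = 3 x [-21.85 -43.36   0.62]
```

Request:
step_arm([
  [[-21,-42,0],0,0.2],
  [[-21,-42,0],0,0.2],
  [[-16,-32,0],0,0.2],
  [[0,0,0],0,0.2],
  [[0,0,0],0,0.2],
])

```text
clock: 40.1
eef_pos: [605.1, -121.7, 248.4]
tcp_rot: [-3.117, -0.09, 3.008]
contact_force: [-0.9, 1.1, -3.1]
opening: 0.337
```

```bash
python3 - <<'E'
from h import *
go(*mag(-66),60,172.5)
E
```

```text
t 40.1 pos [ 605.1 -121.7  248.4] rpy [-178.6   -5.2  172.3] F [-0.9  1.1 -3.1] op 0.337 q6 -1.61
grasp pt [ 590.8 -123.7   94.1] turn -0.003 = 1 x -0.0032; shift [-14.2 -10.7  33.2] = 1 x [-14.19 -10.68  33.21]
```

Request:
step_arm([
  [[-14,-11,0],0,0.2],
  [[0,0,0],0,0.2],
  [[0,0,15],0,0.2],
  [[0,0,12],0,0.2],
  [[0,0,0],0,0.2],
  [[0,0,0],0,0.2],
])

```text
clock: 40.85
eef_pos: [614.7, -133.1, 216.8]
tcp_rot: [-3.117, -0.094, 3.01]
contact_force: [0.3, -0.5, -1.8]
opening: 0.335
```

```bash
python3 - <<'E'
from h import *
go(*mag(-66),31,172.5)
E
```

```text
t 40.85 pos [ 614.7 -133.1  216.8] rpy [-178.6   -5.4  172.5] F [ 0.3 -0.5 -1.8] op 0.335 q6 -1.62
grasp pt [ 599.8 -134.9   62.5] turn -0.000 = 1 x -0.0004; shift [-3.7 -0.8 31.4] = 1 x [-3.68 -0.79 31.36]
```

Request:
step_arm([
  [[-3.5,-1,10],0,0.2],
  [[0,0,8],0,0.2],
  [[0,0,6],0,0.2],
  [[0,0,0],0,0.2],
  [[0,0,0],0,0.2],
])

```text
clock: 41.48
eef_pos: [615.9, -135.0, 191.2]
tcp_rot: [-3.117, -0.093, 3.01]
contact_force: [0.2, 0.3, -2.6]
opening: 0.34
```

```bash
python3 - <<'E'
from h import *
go(*mag(-66),30.5,172.5)
E
```

```text
t 41.48 pos [ 615.9 -135.   191.2] rpy [-178.6   -5.3  172.5] F [ 0.2  0.3 -2.6] op 0.34 q6 -1.62
grasp pt [ 601.1 -136.8   36.9] turn -0.000 = 1 x -0.0004; shift [0.2 0.3 6.5] = 1 x [0.24 0.33 6.47]
```

Request:
step_arm([
  [[0,0,4],0,0.2],
  [[0,0,2],0,0.2],
  [[0,0,0],0,0.2],
  [[0,0,0],0,0.55],
  [[0,0,0],0,0.55],
  [[0,0,0],0,0.55],
  [[0,0,-35],0,0.55],
  [[0,0,-40],0,0.55],
  [[0,0,0],0,0.55],
  [[0,30,0],0,0.3],
  [[0,12,0],0,0.3],
  [[0,0,0],0,0.3],
])

```text
clock: 42.98
eef_pos: [628.0, -92.1, 260.2]
tcp_rot: [-3.116, -0.093, 3.01]
contact_force: [0.7, 0.3, 0.2]
opening: 0.299
```

Request:
step_arm([
  [[0,0,0],0.175,0.3],
  [[0,0,0],0.175,0.3],
  [[0,0,0],0.175,0.3],
  [[0,0,0],0.175,0.3],
  [[0,0,0],0.175,0.3],
  [[0,0,0],0.175,0.3],
  [[0,0,0],0.175,0.3],
  [[0,0,0],0.175,0.3],
  [[0,0,0],0.16,0.3],
  [[0,0,0],0,0.3],
])

```text
clock: 44.22
eef_pos: [624.8, -99.5, 253.9]
tcp_rot: [-3.04, 0.032, 1.402]
contact_force: [0.2, -1.0, 0.0]
opening: 0.302
```

```bash
python3 - <<'E'
from h import *
go(*mag(-106),60,82.5)
im=chk(); a=cv2.imread('pics/scene3.png')
r=cv2.matchTemplate(im,a[228:262,310:358],cv2.TM_CCOEFF_NORMED);print('tube in trough',cv2.minMaxLoc(r),'ref 310,228')
E
```

```text
t 44.23 pos [624.8 -99.5 253.9] rpy [-174.2    1.8   80.3] F [ 0.2 -1.   0. ] op 0.302 q6 0.04
grasp pt [ 608.4 -101.7   99.8] turn -0.038 = 1 x -0.0376; shift [ 5.5  0.6 39.8] = 1 x [ 5.52  0.59 39.76]
pawlU score in place 0.996 best (0.9958139657974243, (360, 240))
pawlL score in place 0.997 best (0.9974691867828369, (328, 262))
tube2 score in place 0.654 best (0.6544924974441528, (240, 212))
0 (np.int64(359), np.int64(250)) [141 130 122]
1 (np.int64(370), np.int64(258)) [135 151 180]
2 (np.int64(383), np.int64(266)) [ 84 165 210]
3 (np.int64(396), np.int64(274)) [239 235 231]
4 (np.int64(409), np.int64(283)) [228 224 219]
tube in trough (-0.5071565508842468, 0.9884290099143982, (51, 182), (310, 228)) ref 310,228
```

Request:
step_arm([
  [[6,0.5,10],-0.038,0.3],
  [[0,0,25],0,0.3],
  [[0,0,18],0,0.3],
  [[0,0,9],0,0.3],
  [[0,0,0],0,0.3],
  [[0,0,0],0,0.3],
])

```text
clock: 45.02
eef_pos: [619.6, -94.0, 188.3]
tcp_rot: [-3.038, 0.026, 1.458]
contact_force: [-0.3, 0.3, -0.6]
opening: 0.298
```

```bash
python3 - <<'E'
from h import *
go(*mag(-106),31,82.5)
E
```

```text
t 45.02 pos [619.6 -94.  188.3] rpy [-174.1    1.5   83.5] F [-0.3  0.3 -0.6] op 0.298 q6 -0.0
grasp pt [603.2 -96.2  34.2] turn 0.018 = 1 x 0.0178; shift [-0.3  2.7  3. ] = 1 x [-0.27  2.75  2.96]
```

Request:
step_arm([
  [[-10,2.7,2.5],0.018,0.3],
  [[-10,0,0],0,0.3],
  [[-10,0,0],0,0.3],
  [[-10,0,0],0,0.3],
  [[-10,0,0],0,0.3],
  [[0,0,0],0,0.3],
])

```text
clock: 45.78
eef_pos: [615.9, -147.9, 188.6]
tcp_rot: [-3.041, 0.028, 1.437]
contact_force: [0.1, 0.1, 0.6]
opening: 0.301
```

```bash
python3 - <<'E'
from h import *
go(*mag(0),31,82.5)
E
```

```text
t 45.77 pos [ 615.9 -147.9  188.6] rpy [-174.2    1.6   82.4] F [0.1 0.1 0.6] op 0.301 q6 -0.06
grasp pt [ 599.9 -150.1   34.4] turn -0.002 = 1 x -0.0025; shift [-52.4  -0.8   4.9] = 1 x [-52.45  -0.83   4.94]
```

Request:
step_arm([
  [[-8,-1,4],0,0.3],
  [[-8,0,0],0,0.3],
  [[-8,0,0],0,0.3],
  [[-8,0,0],0,0.3],
  [[-6,0,0],0,0.3],
  [[-6,0,0],0,0.3],
  [[0,0,0],0,0.3],
])

```text
clock: 46.65
eef_pos: [609.1, -190.1, 184.7]
tcp_rot: [-3.042, 0.021, 1.437]
contact_force: [1.0, 1.4, 0.4]
opening: 0.306
```

```bash
python3 - <<'E'
from h import *
go(*mag(0),31,82.5)
E
```

```text
t 46.65 pos [ 609.1 -190.1  184.7] rpy [-174.3    1.2   82.4] F [1.  1.4 0.4] op 0.306 q6 -0.13
grasp pt [ 593.4 -191.4   30.5] turn -0.002 = 1 x -0.0024; shift [-10.8  -0.3  -0.2] = 1 x [-10.77  -0.3   -0.23]
```

Request:
step_arm([
  [[-5,0,0],0,0.3],
  [[-5,0,0],0,0.3],
  [[-2,0,0],0,0.3],
  [[0,0,0],0,0.3],
])

```text
clock: 47.15
eef_pos: [607.7, -200.8, 184.7]
tcp_rot: [-3.042, 0.019, 1.438]
contact_force: [0.6, 2.6, 0.9]
opening: 0.303
```

Request:
step_arm([
  [[15,0,0],0,0.3],
  [[25,0,0],0,0.3],
  [[25,0,-20],0,0.3],
  [[40,0,-40],0,0.5],
  [[40,0,-50],0,0.6],
  [[0,0,-50],0,0.6],
  [[0,0,0],0,0.6],
])

```text
clock: 48.02
eef_pos: [643.1, -43.7, 342.2]
tcp_rot: [-3.038, 0.019, 1.442]
contact_force: [-0.6, -0.9, -0.5]
opening: 0.601
```

```bash
python3 - <<'E'
from h import *
chk()
go(423.5,-325,200,194.5);go(423.5,-325,200,14.5)
E
```

```text
pawlU score in place 0.996 best (0.9958679676055908, (360, 240))
pawlL score in place 0.998 best (0.9979544878005981, (328, 262))
tube2 score in place 0.653 best (0.6534438133239746, (240, 212))
0 (np.int64(359), np.int64(250)) [141 130 123]
1 (np.int64(370), np.int64(258)) [133 149 179]
2 (np.int64(383), np.int64(266)) [212 210 211]
3 (np.int64(396), np.int64(274)) [ 94 184 224]
4 (np.int64(409), np.int64(283)) [237 233 228]
t 48.08 pos [642.1 -43.7 339.8] rpy [-173.9    1.1   82.6] F [-0.8  0.2 -0.1] op 0.6 q6 0.07
grasp pt [625.3 -44.5 185.7] turn -1.953 = 11 x -0.1776; shift [ 265.7 -221.2    9.2] = 6 x [ 44.28 -36.87   1.53]
t 48.08 pos [642.1 -43.7 339.8] rpy [-173.9    1.1   82.6] F [-0.8  0.2 -0.1] op 0.6 q6 0.07
grasp pt [625.3 -44.5 185.7] turn 1.189 = 7 x 0.1698; shift [-265.7  221.2    9.2] = 6 x [-44.28  36.87   1.53]
```

All three tubes are in: both pawls closed, and the stud at the three-tube position. Next, the dial.

Request:
step_arm([
  [[0,0,0],0.17,0.6],
  [[0,0,0],0.17,0.6],
  [[0,0,0],0.17,0.6],
  [[0,0,0],0.17,0.6],
  [[0,0,0],0.17,0.6],
  [[0,0,0],0.17,0.6],
  [[0,0,0],0.17,0.6],
  [[-44,37,0],0,0.6],
  [[-44,37,0],0,0.6],
  [[-44,37,0],0,0.6],
  [[-44,37,0],0,0.6],
  [[-44,37,0],0,0.6],
  [[-25,20,0],0,0.6],
  [[0,0,0],0,0.6],
  [[0,0,0],0,0.6],
])

```text
clock: 49.95
eef_pos: [432.3, -291.0, 341.4]
tcp_rot: [-3.108, 0.143, 0.216]
contact_force: [0.7, 0.4, -0.2]
opening: 0.601
```

```bash
python3 - <<'E'
from h import *
go(423.5,-325,100,14.5)
E
```

```text
t 49.95 pos [ 432.3 -291.   341.4] rpy [-178.1    8.2   12.4] F [ 0.7  0.4 -0.2] op 0.601 q6 0.83
grasp pt [ 409.6 -290.7  188.1] turn -0.037 = 1 x -0.0373; shift [17.3 40.  85. ] = 2 x [ 8.63 20.01 42.51]
```

Request:
step_arm([
  [[17,40,0],-0.037,0.6],
  [[0,0,0],0,0.6],
  [[0,0,-50],0,0.6],
  [[0,0,-50],0,0.6],
  [[0,0,0],0,0.6],
])

```text
clock: 50.58
eef_pos: [475.5, -320.9, 434.5]
tcp_rot: [-3.095, 0.147, 0.261]
contact_force: [0.5, 0.1, 0.1]
opening: 0.598
```

Request:
step_arm([
  [[0,0,15],0,0.6],
  [[0,0,15],0,0.6],
  [[0,0,15],0,0.6],
  [[0,0,15],0,0.6],
  [[0,0,15],0,0.6],
  [[0,0,15],0,0.6],
  [[0,0,0],0,0.6],
])

```text
clock: 51.45
eef_pos: [458.5, -316.9, 332.9]
tcp_rot: [-3.087, 0.154, 0.263]
contact_force: [-0.3, -0.2, -0.2]
opening: 0.596
```

Request:
step_arm([
  [[0,0,55],0,0.6],
  [[0,0,0],0,0.6],
])

```text
clock: 51.7
eef_pos: [450.3, -316.8, 279.0]
tcp_rot: [-3.089, 0.152, 0.262]
contact_force: [0.7, -0.1, 1.3]
opening: 0.599
```

```bash
python3 - <<'E'
from h import *
go(423.5,-325,80,14.5)
E
```

```text
t 51.7 pos [ 450.3 -316.8  279. ] rpy [-177.     8.7   15. ] F [ 0.7 -0.1  1.3] op 0.599 q6 0.78
grasp pt [ 425.6 -315.   126. ] turn 0.009 = 1 x 0.0094; shift [ 2.5 11.5 45.6] = 1 x [ 2.54 11.5  45.62]
```

Request:
step_arm([
  [[0,0,-30],0,0.6],
  [[31,39,0],0,0.6],
  [[31,39,0],0,0.6],
  [[31,39,0],0,0.6],
  [[0,0,0],0,0.6],
])

```text
clock: 52.32
eef_pos: [581.1, -411.1, 303.4]
tcp_rot: [-3.1, 0.142, 0.261]
contact_force: [-0.5, 0.2, 0.5]
opening: 0.599
```

Request:
step_arm([
  [[-9,-12,0],0,0.6],
  [[-9,-12,0],0,0.6],
  [[-9,-12,0],0,0.6],
  [[-9,-12,0],0,0.6],
  [[-9,-12,0],0,0.6],
  [[-9,-12,0],0,0.6],
  [[-9,-12,0],0,0.6],
  [[-9,-12,0],0,0.6],
  [[0,0,0],0,0.6],
])

```text
clock: 53.45
eef_pos: [474.5, -325.6, 327.7]
tcp_rot: [-3.101, 0.141, 0.261]
contact_force: [0.5, 0.1, -0.3]
opening: 0.6
```

```bash
python3 - <<'E'
from h import *
go(423.5,-325,120,14.5)
E
```

```text
t 53.45 pos [ 474.5 -325.6  327.7] rpy [-177.7    8.1   15. ] F [ 0.5  0.1 -0.3] op 0.6 q6 0.77
grasp pt [ 451.8 -325.2  174.3] turn 0.008 = 1 x 0.0083; shift [-19.5  -5.   57.9] = 2 x [-9.73 -2.49 28.95]
```

Request:
step_arm([
  [[37,47,0],0,0.6],
  [[37,47,0],0,0.6],
  [[37,47,0],0,0.6],
  [[37,47,0],0,0.6],
  [[-12,-16,0],0,0.6],
  [[-12,-16,0],0,0.6],
  [[-12,-16,0],0,0.6],
  [[-12,-16,0],0,0.6],
  [[-12,-16,0],0,0.6],
  [[-12,-16,0],0,0.6],
  [[-12,-16,0],0,0.6],
  [[-12,-16,0],0,0.6],
  [[-12,-16,0],0,0.6],
  [[-12,-16,0],0,0.6],
  [[-12,-16,0],0,0.6],
  [[-12,-16,0],0,0.6],
  [[0,0,0],0,0.6],
])

```text
clock: 55.58
eef_pos: [478.2, -321.5, 322.6]
tcp_rot: [-3.102, 0.14, 0.262]
contact_force: [0.4, -0.7, -0.4]
opening: 0.598
```

Request:
step_arm([
  [[37,47,0],0,0.6],
  [[37,47,0],0,0.6],
  [[37,47,0],0,0.6],
  [[37,47,0],0,0.6],
  [[-12,-16,0],0,0.6],
  [[-12,-16,0],0,0.6],
  [[-12,-16,0],0,0.6],
  [[-12,-16,0],0,0.6],
  [[-12,-16,0],0,0.6],
  [[-12,-16,0],0,0.6],
  [[-12,-16,0],0,0.6],
  [[-12,-16,0],0,0.6],
  [[-12,-16,0],0,0.6],
  [[-12,-16,0],0,0.6],
  [[-12,-16,0],0,0.6],
  [[-12,-16,0],0,0.6],
  [[0,0,0],0,0.6],
])

```text
clock: 57.7
eef_pos: [492.5, -326.2, 312.4]
tcp_rot: [-3.109, 0.134, 0.261]
contact_force: [0.4, 0.0, -0.0]
opening: 0.601
```

```bash
python3 - <<'E'
from h import *
go(423.5,-325,120,14.5)
E
```

```text
t 57.7 pos [ 492.5 -326.2  312.4] rpy [-178.2    7.7   15. ] F [ 0.4  0.  -0. ] op 0.601 q6 0.79
grasp pt [ 471.2 -326.8  158.9] turn 0.008 = 1 x 0.0081; shift [-40.1 -12.3  45. ] = 2 x [-20.05  -6.13  22.51]
```

Request:
step_arm([
  [[-20,-6,0],0,0.6],
  [[-20,-6,0],0.008,0.6],
  [[0,0,0],0,0.6],
  [[0,0,30],0,0.5],
  [[0,0,15],0,0.5],
  [[0,0,0],0,0.5],
])

```text
clock: 58.45
eef_pos: [448.1, -328.6, 273.5]
tcp_rot: [-3.116, 0.129, 0.251]
contact_force: [-0.4, 0.2, -0.3]
opening: 0.498
```

```bash
python3 - <<'E'
from h import *
go(424,-325,90,14.5)
E
```

```text
t 58.45 pos [ 448.1 -328.6  273.5] rpy [-178.5    7.4   14.4] F [-0.4  0.2 -0.3] op 0.498 q6 0.77
grasp pt [ 427.8 -329.7  119.9] turn -0.002 = 1 x -0.0018; shift [ 1.4 -4.8 30.1] = 1 x [ 1.38 -4.77 30.07]
```

Request:
step_arm([
  [[1.4,-4.8,12],0,0.5],
  [[0,0,12],0,0.5],
  [[0,0,0],0,0.5],
  [[0,0,0],0,0.5],
])

```text
clock: 58.95
eef_pos: [446.1, -323.8, 249.2]
tcp_rot: [-3.118, 0.128, 0.252]
contact_force: [0.0, 0.8, 0.0]
opening: 0.498
```

```bash
python3 - <<'E'
from h import *
go(424,-325,59,14.5)
im=grab_frame('scene'); u,v=px('scene',[423,-325,60]).astype(int); crop(im,u-60,v-55,120,100,5,'pics/d5.png')
E
```

```text
t 58.95 pos [ 446.1 -323.8  249.2] rpy [-178.6    7.3   14.4] F [0.  0.8 0. ] op 0.498 q6 0.78
grasp pt [ 426.  -325.1   95.5] turn -0.002 = 1 x -0.0015; shift [ 2.7  0.3 36.4] = 1 x [ 2.74  0.3  36.44]
```

View pics/d5.png

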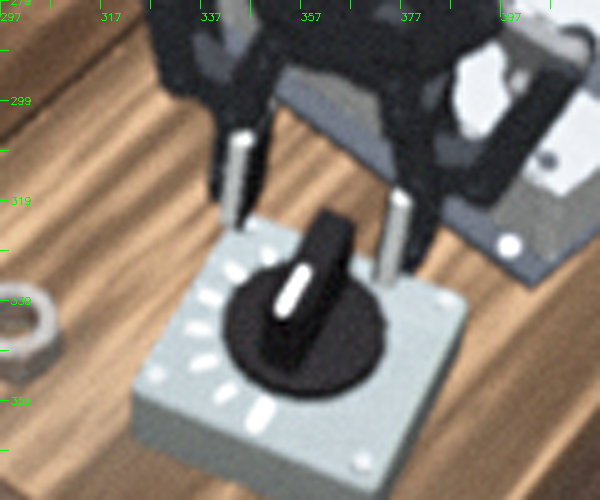

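The dial is still at zero and the jaws straddle the bar. I'll descend and grip with a light force.

Request:
step_arm([
  [[3,0,12],0,0.5],
  [[0,0,12],0,0.5],
  [[0,0,8],0,0.5],
  [[0,0,0],0,0.5],
  [[0,0,0],0,0.5],
])

```text
clock: 59.62
eef_pos: [444.7, -323.3, 214.8]
tcp_rot: [-3.118, 0.128, 0.251]
contact_force: [0.2, 0.1, 0.1]
opening: 0.5
```

```bash
python3 - <<'E'
from h import *
go(424,-325,59,14.5)
E
```

```text
t 59.62 pos [ 444.7 -323.3  214.8] rpy [-178.6    7.3   14.4] F [0.2 0.1 0.1] op 0.5 q6 0.79
grasp pt [ 424.6 -324.6   61.1] turn -0.002 = 1 x -0.0017; shift [-0.4  0.3  2.1] = 1 x [-0.41  0.26  2.13]
```

Request:
step_arm([
  [[0,0,1],0,0],
  [[0,0,0],0,0],
  [[0,0,0],0,0],
  [[0,0,0],0,0],
  [[0,0,0],0,0],
  [[0,0,0],0.13,0],
  [[0,0,0],0.13,0],
  [[0,0,0],0.13,0],
  [[0,0,0],0,0],
], force=40)

```text
clock: 60.75
eef_pos: [444.5, -322.4, 214.3]
tcp_rot: [3.116, 0.128, -0.153]
contact_force: [1.0, -1.0, -2.7]
opening: 0.155
```

```bash
python3 - <<'E'
from h import *
go(424,-325,59,-54.3); print(sense()['wrist_torque'])
E
```

```text
t 60.75 pos [ 444.5 -322.4  214.3] rpy [178.5   7.3  -8.8] F [ 1.  -1.  -2.7] op 0.155 q6 1.19
grasp pt [ 424.3 -323.3   60.7] turn 0.795 = 5 x 0.1589; shift [1.3 1.  1.7] = 1 x [1.27 1.04 1.7 ]
[ 0.59787541 -0.19713532 -0.09165362]
```

Request:
step_arm([
  [[0,0,0],0.13,0],
  [[0,0,0],0.13,0],
  [[0,0,0],0.13,0],
  [[0,0,0],0,0],
  [[0,0,0],0.13,0],
  [[0,0,0],0.13,0],
  [[0,0,0],0.13,0],
  [[0,0,0],0,0],
])

```text
clock: 61.75
eef_pos: [445.0, -322.1, 214.7]
tcp_rot: [3.037, 0.076, -0.924]
contact_force: [-1.2, 0.9, -1.2]
opening: 0.154
```

```bash
python3 - <<'E'
from h import *
go(424,-325,59,-54.3); print(sense()['wrist_torque'])
E
```

```text
t 61.75 pos [ 445.  -322.1  214.7] rpy [174.    4.3 -52.9] F [-1.2  0.9 -1.2] op 0.154 q6 1.96
grasp pt [ 425.1 -322.5   61. ] turn 0.024 = 1 x 0.0242; shift [1.5 2.1 2.1] = 1 x [1.54 2.1  2.08]
[ 1.096263   -0.87402836 -0.15547169]
```

Request:
step_arm([
  [[0,0,0],0.02,0],
  [[0,0,0],0,0.5],
  [[0,0,0],0,0.5],
  [[0,0,0],0,0.5],
  [[0,0,-30],0,0.5],
  [[0,0,-50],0,0.5],
  [[0,0,-50],0,0.5],
  [[-50,0,0],0,0.5],
  [[0,0,0],0,0.5],
])

```text
clock: 62.88
eef_pos: [431.9, -281.3, 351.8]
tcp_rot: [3.035, 0.074, -0.93]
contact_force: [0.4, 0.1, -0.3]
opening: 0.498
```

```bash
python3 - <<'E'
from h import *
st(); im=chk(); u,v=px('scene',[423,-325,50]).astype(int); crop(im,u-60,v-50,120,100,4,'pics/d6.png')
crop(im,300,215,110,100,3,'pics/d7.png')
w=np.zeros((400,800,3),np.uint8);w[:400,:480]=cv2.imread('pics/d6.png');w[:300,480:]=cv2.imread('pics/d7.png')[:,:320];cv2.imwrite('pics/end.png',w)
E
```

```text
t 62.88 pos [ 431.9 -281.3  351.8] rpy [173.9   4.2 -53.3] F [ 0.4  0.1 -0.3] op 0.498 q6 1.98
pawlU score in place 0.996 best (0.9957062005996704, (360, 240))
pawlL score in place -0.085 best (0.7420406341552734, (342, 405))
tube2 score in place 0.654 best (0.6540487408638, (240, 212))
0 (np.int64(359), np.int64(250)) [141 129 123]
1 (np.int64(370), np.int64(258)) [134 149 179]
2 (np.int64(383), np.int64(266)) [212 210 210]
3 (np.int64(396), np.int64(274)) [ 94 183 223]
4 (np.int64(409), np.int64(283)) [236 233 228]
```

View pics/end.png

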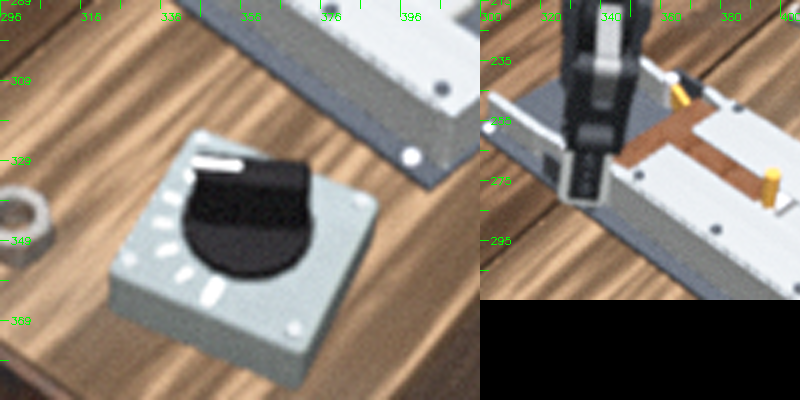

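The magazine holds the row of tubes with the stud at three; a finger hides the lower pawl in this view. I'll work out the dial angle from the white line.

```bash
python3 - <<'E'
from h import *
a=pt('scene',296+193/4,289+163/4,69)[:2];b=pt('scene',296+310/4,289+165/4,69)[:2]; c=pt('scene',296+243/4,289+166/4,69)[:2]
for q in(b,c):
    e=a-q; print(a,q,np.degrees(np.arctan2(e[1],e[0])))
E
```

```text
[ 411.85689969 -307.42082468] [ 440.05479011 -342.67546159] 128.65404119814073
[ 411.85689969 -307.42082468] [ 423.04459985 -323.11144636] 125.48956383305045
```

```bash
python3 -c "
from rig import *
print(sign_off())"
```

```text
the job is handed in; nothing more can be done
None
```

I turned the dial back from click 5 to its zero stop, loaded all three tubes on the bench, then turned the dial up three clicks. The job was handed in at about 63 s, with the gripper open and touching nothing.

- **Magazine:** after the last push, both pawls matched their closed picture and the follower stud stood at its three-tube position. In the final picture the upper pawl and stud were unchanged. A finger hid the lower pawl there, so its last good check was just after the third push.
- **Dial:** the white line measures about 125–129°, against 125.7° expected for exactly three clicks. I saw it at zero both before loading and just before the final turn.
- **Tube count:** I found only three tubes. A reddish tip behind the hammer handle looked like a flat chip lying under it, not a fourth tube.
- **Tool lean:** the tool built up a lean of up to about 9° during the run, and I couldn't remove most of it. It was about 7° during the final dial turn, which still ended at the right click.

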